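# Refit the front panel of the sample case

## Robot

A 7-joint arm with a two-finger parallel gripper is mounted at the origin on the work surface. World frame = base frame: x ahead of the robot, y to its left, z up, the work surface at z = 0. Lengths are in m, angles in rad, forces in N, time in s.
With the tool pointing down it reaches from about 0.35 to 0.9 m from the base axis. Payload 8.1 kg.
Tool frame: the origin (TCP) lies on the centre line of the jaws, within the pads' length; the fingertips stand 17 mm ahead of it and the grasp point (between the pads) lies 2 mm behind it; z points along the fingers, y is the direction in which the jaws open and shut (so a half turn about z gives the same grasp; the last joint's range is limited). The gripper opens to 92 mm and grips with 3 to 60 N. Pads are 19 mm wide; open, the fingers measure 130 mm over their backs; the gripper's body (75 mm by 190 mm) begins 47 mm behind the grasp point.
Start: joints at [1.209, 0.434, 0.025, 1.573, -0.012, 1.134, -0.075], TCP at [0.16, -0.604, 0.244] pointing down, gripper open.
Joint ranges: [-2.62, 2.62], [-0.44, 2.09], [-1.27, 1.32], [0.08, 2.57], [-1.32, 4.46], [0.12, 2], [-2.74, 2.74]. Speed limits (rad/s): [2.22, 2.22, 3.01, 3.01, 3.14, 3.14, 3.14].

## Interface

Orientations are given as a rotation vector (axis times angle).
In Python, from cell import arm, imaging, job gives the robot as it stands.
- The arm moves only by the tool jog_arm, never from a script. Its argument "moves" is a list of rows, each an object with "fingers": the closure, from -1 (fully open) to 1 (shut); "xyz": the shift along the tool's x, y, z in cm, a list of three; "angular": the turn, a rotation vector about the tool's x, y, z in rad, a list of three. In form: [{"fingers": fingers, "xyz": [dx, dy, dz], "angular": [ax, ay, az]}, ...]. A call has 1 to 12 rows; each row is the pose to reach, as a shift and turn from the pose commanded when the call began, along the tool's axes at that moment; what a row does not reach only later rows make up. A row lasts 1/8 s, in which the tool goes at most 62.5 mm and 10.7 degrees, less where a joint would pass 70% of its speed; a pose out of reach is approached as far as the arm can. A call with a gripper value outside its range is refused whole. The fingers move at their own pace and stop on an object; "grip_force" is the grip in N (left out, the last holds). Time passes only in rows, so rows that repeat a pose let the fingers close. It gives the time, the measured TCP pose, the force and the opening at its end, in the units of the state.
- arm.observe(): the state, without advancing time (a new reading comes with each control period).
- imaging.get_image(name): name is "side" or "top" or "wrist"; returns the picture (384x512x3 uint8, red, green, blue); there is no depth.
- imaging.camera_params(name): a dict with "fx", "fy", "cx", "cy" (pixels), "rvec" (rotation vector, rad) and "tvec" (3), from world to camera coordinates, as OpenCV has them; the wrist camera has in their place "hand_eye" (4x4, takes a point from camera to tool coordinates, whose origin is the TCP and whose axes are the flange's). Camera axes: x right, y down, z forward; pixel columns grow to the right and rows downward; lengths in m; the calibration is good to about 2 mm. A picture is of the moment at which its call begins: read the wrist's pose just before it. camera_params takes no time and is no camera call.
- job.sign_off(): hands the job in, once; it reports no verdict.
The state is a dict: "clock": time; "joints": joint angles; "dq": joint speeds; "joint_efforts": joint torques, N m; "position": TCP position; "ee_rot": TCP orientation; "force": force on the tool from outside, world axes, zero at the start; "ft_torque": the same for the moment, N m; "width": opening from 0.0 (shut) to 1.0 (fully open).
Only numpy, scipy, OpenCV 4.12 (cv2) and the standard library are available. Lean on these libraries where they do the work, as an engineer would, in place of code of your own. Each camera call takes 0.05 s, during which the arm holds its last target. There are 200 camera calls.

## Task

Put the loose wooden front panel back on the small display case: tilt its lower edge into the groove along the case's front sill, swing it up under the overhanging clear top until it leans back against the two posts, then slide the steel catch on the top fully inwards so that it holds the panel. Do not knock over any bottle.

Things in the scene. Friction and masses are not known exactly. Their poses are not given: they have to be found in the camera images.
- case: Fixed dark wooden display case, clear top, three small bottles inside; 250 wide (y), 175 deep, 236 high. Origin on the counter under the middle of its groove; x points into the case from its front, y along the groove, z up. Behind the groove two posts (y 65 to 125 each side) rise from its rear edge (x 6.5, z 90), leaning back 7 degrees
- groove (a point): Middle of the groove's floor, 90 above the counter; axes as the case's. The groove is 13 wide (x -6.5 to 6.5), 178 long (y +-89, closed ends). Its front wall (lip) is 10 thick and 12 high; the panel's lower edge goes between lip and posts
- case_top (a point): Middle of the upper front edge of the clear top (10 thick, z 226 to 236; this edge at x = -8 in the case's frame); axes as the case's. It overhangs the groove: a panel held upright cannot be lowered in, it must enter with its top leaning out at least 7 degrees to the front
- panel_pull (a point): Grip point on the loose panel's pull. The dark panel (6 thick, 160 wide, 130 high, about 0.2 kg) leans back 30 degrees on a pale rest, pull in front. x goes through the board from front to back, y along its width, z up it. The pull is a flat block 12 wide (y), 30 high, 64 out; this point is mid-width and mid-height, 50 before the board's mid-plane, 65 above its foot
- catch_knob (a point): Centre of the catch's square steel knob, 14 x 14, 44 high (z 241 to 285), on a thin plate upon the case's top; at x = 20 and, open, y = 106 in the case's frame; axes as the case's. From its plate a tongue hangs over the top's front edge down to z = 198: open, it is beside the panel's place; closed, in front of the panel's upper corner
- panel_foot (a point): Middle of the panel's lower edge (middle of the thickness); axes as for the pull. When home in the groove and leaning on the posts it is at about x = 3.5, z = 90 in the case's frame
- panel_top (a point): Middle of the panel's upper edge, 130 above the foot; when home about x = 19, z = 220 in the case's frame
- catch (a joint): Travel of the catch in m: 0 to 0.010 at the start (open), 0.055 fully inwards (closed). Grows as the knob is moved along the case's -y; slides with about 1.5 N of friction and stays where it is left
- bottle_b: Loose dark wine bottle, 82 across, 280 high; origin at its base
Not all that is in view belongs to the job. Leave any turquoise or yellow look-alike of the part that bears panel_pull alone.

How it is judged:
On the way, in this order (a step that is already met when the one before it is completed fails the run):
1. the panel's lower edge is in the groove while its top leans out to the front (z of panel_foot in the frame of case below 0.104 m and x of panel_foot in the frame of case between -0.01 and 0.01 m and y of panel_foot in the frame of case between -0.015 and 0.015 m and x of panel_top in the frame of case below -0.006 m), for 0.05 s.
2. the panel stands home against the posts with the catch still open (z of panel_foot in the frame of case below 0.096 m and x of panel_top in the frame of case above 0.01 m and value of joint catch below 0.015 m), for 0.2 s.
At the end, for the whole second after the job is handed in: Panel at rest in the groove: foot within 6 mm of the groove floor, x -8 to 10 mm, within 15 mm of its middle sideways, square within 0.08 rad, upper edge 10 mm or more behind the groove's middle line; catch at least 45 mm inwards (z of panel_foot in the frame of case between 0.084 and 0.096 m and x of panel_foot in the frame of case between -0.008 and 0.01 m and y of panel_foot in the frame of case between -0.015 and 0.015 m and x of panel_top in the frame of case above 0.01 m and angle between the y axis of panel_top and the y axis of case, either way round below 0.08 rad and value of joint catch above 0.045 m and linear speed of panel below 0.02 m/s); the robot touches nothing.
It fails at once if the loose wine bottle is knocked over (angle between bottle_b's own z axis and vertical above 0.5 rad).
It also fails if it takes over 64 s, if anything falls off the work surface, if the arm or the gripper's body presses on something with over 40 N, if the wrist force passes 120 N, or if a joint passes its speed limit or range.

## Working session

There is one attempt and no reset: what is moved stays moved. The work goes in short steps, Python scripts to look and compute and a tool call to move; the robot and the scene stay as the last step left them, time stands still between calls to the robot, and variables do not carry over. Pictures are saved under pics/ and viewed, about 8 in all and at most 12, crops included, and the job is handed in when it is done.

Besides the shell and the picture viewer there is one more tool, called after "Emit:" by a JSON object that holds its "api" and its "payload", one argument or row to a line. jog_arm: Moves the arm, as the interface text tells. Its arguments: {"type":"object","properties":{"moves":{"type":"array"},"grip_force":{"type":"number"}},"required":["moves"]}

```bash
mkdir -p pics; ls
python3 - <<'E'
from cell import arm, imaging, job
import cv2,numpy as np
s=arm.observe();print(s['clock'],s['position'],s['ee_rot'])
for n in ['side','top','wrist']:
    im=imaging.get_image(n);cv2.imwrite(f'pics/{n}0.png',im[:,:,::-1]);print(n,imaging.camera_params(n))
a=cv2.imread('pics/side0.png');b=cv2.imread('pics/top0.png')
E
```

```text
pics
0.0 [ 0.15979144 -0.60372365  0.24296096] [-3.11383861e+00 -4.05171945e-01  5.49079491e-04]
side {'fx': 491.2079811070991, 'fy': 491.2079811070991, 'cx': 249.59669225250462, 'cy': 192.4915781793442, 'rvec': array([ 0.52208847, -2.51227374,  1.39781187]), 'tvec': array([0.58169545, 0.232576  , 1.20817015])}
top {'fx': 483.9651236079496, 'fy': 483.9651236079496, 'cx': 252.10066141288297, 'cy': 192.520133624644, 'rvec': array([ 2.11708914, -2.1321255 ,  0.2017503 ]), 'tvec': array([0.10086336, 0.60570333, 1.48014542])}
wrist {'fx': 326.8699245883754, 'fy': 326.8699245883754, 'cx': 256.7931974125428, 'cy': 193.43879156934335, 'hand_eye': array([[ 4.84326980e-04, -9.51291911e-01, -3.08291201e-01,
         8.42099100e-02],
       [ 9.99999879e-01,  4.87190042e-04,  6.76859257e-05,
         5.83382217e-04],
       [ 8.58073297e-05, -3.08291197e-01,  9.51292032e-01,
        -1.42181259e-01],
       [ 0.00000000e+00,  0.00000000e+00,  0.00000000e+00,
         1.00000000e+00]])}
```

View pics/side0.png

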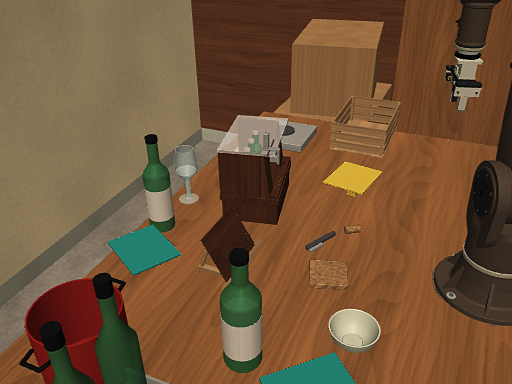

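View pics/top0.png

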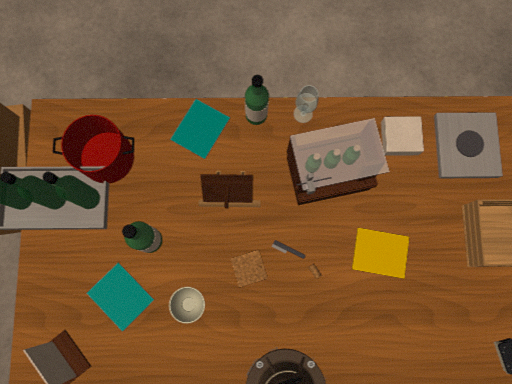

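The top view shows the panel at about (228,188) with its pull towards the robot. The case is at (338,165) with its sill facing the robot, and the catch is at (310,185). In the side view the panel is at (228,240) and the case at (255,170). Next I'll enlarge both.

```bash
cat > h.py <<'E'
import numpy as np,cv2
from scipy.spatial.transform import Rotation as R
from cell import arm,imaging
def ray(n,u,v,T=None):
    p=imaging.camera_params(n)
    d=np.array([(u-p['cx'])/p['fx'],(v-p['cy'])/p['fy'],1.])
    if n=='wrist':
        H=T@p['hand_eye'];return H[:3,3],H[:3,:3]@d
    Rm=R.from_rotvec(p['rvec']).as_matrix();return -Rm.T@p['tvec'],Rm.T@d
def plane(n,u,v,z,T=None):
    c,d=ray(n,u,v,T);return c+d*(z-c[2])/d[2]
def tri(*rs):
    A=np.zeros((3,3));b=np.zeros(3)
    for c,d in rs:
        d=d/np.linalg.norm(d);P=np.eye(3)-np.outer(d,d);A+=P;b+=P@c
    x=np.linalg.solve(A,b)
    return x,[np.linalg.norm(np.cross(x-c,d/np.linalg.norm(d))) for c,d in rs]
def proj(n,X,T=None):
    p=imaging.camera_params(n)
    if n=='wrist':
        H=np.linalg.inv(T@p['hand_eye']);q=H[:3,:3]@X+H[:3,3]
    else: q=R.from_rotvec(p['rvec']).as_matrix()@X+p['tvec']
    return np.array([p['fx']*q[0]/q[2]+p['cx'],p['fy']*q[1]/q[2]+p['cy']])
def pose():
    s=arm.observe();T=np.eye(4);T[:3,:3]=R.from_rotvec(s['ee_rot']).as_matrix();T[:3,3]=s['position'];return T
E
python3 - <<'E'
import cv2,numpy as np
a=cv2.imread('pics/side0.png');b=cv2.imread('pics/top0.png')
def crop(im,x0,y0,w,h,s):
    c=cv2.resize(im[y0:y0+h,x0:x0+w],None,fx=s,fy=s,interpolation=cv2.INTER_CUBIC)
    c=np.clip(c*1.6,0,255).astype('uint8')
    for i in range(0,w,10):
        cv2.line(c,(i*s,0),(i*s,8 if (x0+i)%50 else 20),(0,255,255),1)
        if (x0+i)%20==0: cv2.putText(c,str(x0+i),(i*s+2,20),0,.4,(0,255,255))
    for i in range(0,h,10):
        cv2.line(c,(0,i*s),(8,i*s),(0,255,255),1)
        if (y0+i)%20==0: cv2.putText(c,str(y0+i),(10,i*s+4),0,.4,(0,255,255))
    return c
cv2.imwrite('pics/c1.png',crop(b,190,110,200,100,4))
cv2.imwrite('pics/c2.png',np.hstack([crop(a,210,105,90,120,4),crop(a,190,200,80,120,4)]))
E
```

```text
(no output)
```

View pics/c1.png

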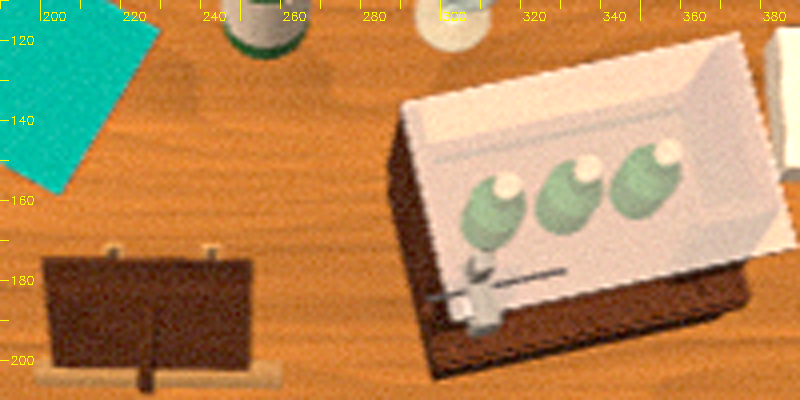

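View pics/c2.png

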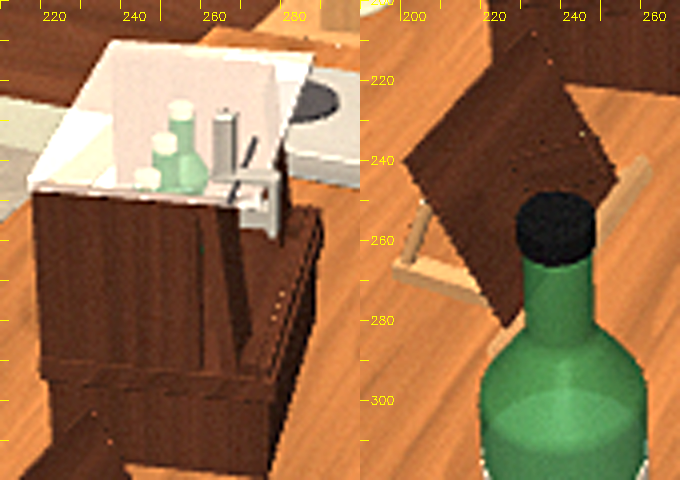

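Panel corners in the top view are (200.5,174.5), (252.5,175), (203,202) and (252,202). In the side view they are (201,240), (233,207), (226,281) and (254,245). Roof corners in the top view are (290,135), (375,118), (389,171) and (302,190). The knob is near (309,176), and the sill's front corners are near (298,203) and (376,187).

Run:
```python
from h import *
np.set_printoptions(precision=4,suppress=True)
P=[((200.5,174.5),(201,240)),((252.5,175),(233,207)),((203,202),(226,281)),((252,202),(254,245))]
for t,s in P: print('panel',*tri(ray('top',*t),ray('side',*s)))
for t,s in [((290,135),(218,152)),((375,118),(237,116)),((389,171),(288,119))]: print('roof',plane('top',*t,.236),plane('side',*s,.236))
print(plane('top',302,190,.236))
print('sill',plane('top',298,203,.102),plane('top',376,187,.102),plane('side',277,197,.102),plane('side',290,157,.102))
print('knob',plane('top',309.5,174.5,.285),plane('side',266,133,.285))
print('pull tip',plane('top',226.5,207,.09))
for z in (.08,.1): print(plane('top',226.5,188,z))
```

```text
panel [0.6489 0.2531 0.1319] [np.float64(0.00011110161548404156), np.float64(0.00011110161548385504)]
panel [0.6435 0.0943 0.1319] [np.float64(0.0029208089496455822), np.float64(0.0029208089496457483)]
panel [0.5838 0.2557 0.0268] [np.float64(0.0018602692228736491), np.float64(0.00186026922287332)]
panel [0.5807 0.0969 0.0259] [np.float64(0.0003488593612647589), np.float64(0.000348859361264667)]
roof [ 0.7393 -0.0126  0.236 ] [0.7245 0.0051 0.236 ]
roof [ 0.7887 -0.2588  0.236 ] [ 0.7836 -0.2409  0.236 ]
roof [ 0.6317 -0.2898  0.236 ] [ 0.6261 -0.2776  0.236 ]
[ 0.5787 -0.0427  0.236 ]
sill [ 0.5641 -0.0439  0.102 ] [ 0.6125 -0.286   0.102 ] [ 0.5684 -0.0406  0.102 ] [ 0.6183 -0.284   0.102 ]
knob [ 0.612  -0.0589  0.285 ] [ 0.6093 -0.0586  0.285 ]
pull tip [0.5551 0.1761 0.09  ]
[0.6169 0.1767 0.08  ]
[0.613  0.1757 0.1   ]
```

```bash
cat >> h.py <<'E'
def tool(a_deg,yaw_deg):  # tool down, pitched forward by a, yaw about world z; tool x ~ forward
    return (R.from_euler('z',yaw_deg,degrees=True)*R.from_euler('y',-a_deg,degrees=True)*R.from_euler('x',180,degrees=True)).as_matrix()
def delta(p,Rm,T=None):
    T=pose() if T is None else T
    d=T[:3,:3].T@(np.array(p)-T[:3,3])*100
    w=R.from_matrix(T[:3,:3].T@Rm).as_rotvec()
    print('xyz',np.round(d,2),'ang',np.round(w,4),'rows>=',max(np.linalg.norm(d)/6.25,np.degrees(np.linalg.norm(w))/10.7).round(1))
E
python3 - <<'E'
from h import *
print(tool(0,0)); delta([.5,-.15,.40],tool(0,11.5))
E
```

```text
[[ 1.0000000e+00  0.0000000e+00  0.0000000e+00]
 [ 0.0000000e+00 -1.0000000e+00 -1.2246468e-16]
 [ 0.0000000e+00  1.2246468e-16 -1.0000000e+00]]
xyz [ 44.5  -35.19 -15.65] ang [-0.0012  0.0002  0.058 ] rows>= 9.4
```

Emit:
{"api": "jog_arm", "payload": {
  "moves": [
    {"fingers": -1, "xyz": [5, -4, -15], "angular": [0, 0, 0]},
    {"fingers": -1, "xyz": [20, -15, -15.6], "angular": [0, 0, 0.03]},
    {"fingers": -1, "xyz": [44.5, -35.2, -15.6], "angular": [0, 0, 0.058]},
    {"fingers": -1, "xyz": [44.5, -35.2, -15.6], "angular": [0, 0, 0.058]},
    {"fingers": -1, "xyz": [44.5, -35.2, -15.6], "angular": [0, 0, 0.058]},
    {"fingers": -1, "xyz": [44.5, -35.2, -15.6], "angular": [0, 0, 0.058]},
    {"fingers": -1, "xyz": [44.5, -35.2, -15.6], "angular": [0, 0, 0.058]},
    {"fingers": -1, "xyz": [44.5, -35.2, -15.6], "angular": [0, 0, 0.058]},
    {"fingers": -1, "xyz": [44.5, -35.2, -15.6], "angular": [0, 0, 0.058]},
    {"fingers": -1, "xyz": [44.5, -35.2, -15.6], "angular": [0, 0, 0.058]},
    {"fingers": -1, "xyz": [44.5, -35.2, -15.6], "angular": [0, 0, 0.058]},
    {"fingers": -1, "xyz": [44.5, -35.2, -15.6], "angular": [0, 0, 0.058]}
  ]
}}

```text
clock: 1.65
position: [0.4997, -0.1506, 0.3993]
ee_rot: [3.126, 0.315, -0.002]
force: [-0.5, -0.4, -0.7]
width: 1.001
```

Run:
```python
from h import *
import pickle
T=pose();im=imaging.get_image('wrist');cv2.imwrite('pics/w1.png',im[:,:,::-1]);pickle.dump(T,open('w1.pkl','wb'))
s=arm.observe();print(T[:3,3],s['joints'],s['dq'].max() if hasattr(s['dq'],'max') else s['dq'],s['clock'])
c=np.clip(cv2.resize(im[:,:,::-1],None,fx=1.5625,fy=1.5625,interpolation=cv2.INTER_CUBIC)*1.5,0,255);cv2.imwrite('pics/w1b.png',c)
delta([.571-.1*np.sin(np.radians(10)),.175,.202],tool(10,-1.5))
```

```text
[ 0.49967801 -0.15055551  0.3993055 ] [ 0.4404195   0.19659016 -0.30652727  1.5365279   0.06030808  1.41857517
 -1.2413922 ] 0.013525484781568235 1.7
xyz [ 11.79 -30.91  19.71] ang [-0.0192  0.1748  0.2248] rows>= 6.2[ WARN:0@1.187] global loadsave.cpp:1063 imwrite_ Unsupported depth image for selected encoder is fallbacked to CV_8U.
```

View pics/w1b.png

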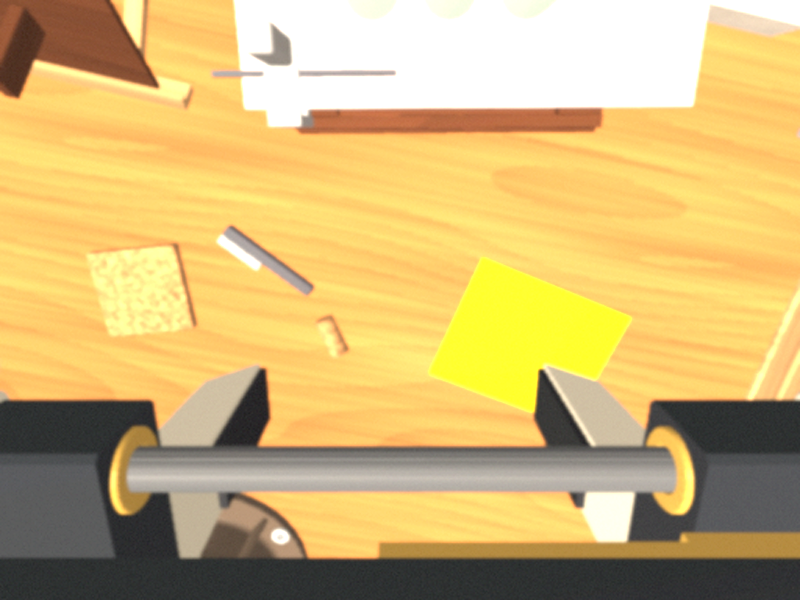

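The wrist view (800 px scale) shows the roof's front edge level, from (243,108) to (695,107). The sill runs from (300,131) to (600,130), and the knob's top is near (257,25).

Run:
```python
from h import *
import pickle
np.set_printoptions(precision=4,suppress=True)
T=pickle.load(open('w1.pkl','rb'));k=1.5625
im=cv2.imread('pics/w1.png').astype(int)
for x in (200,256,300,350): print(x,im[60:92,x].sum(1))
W=lambda u,v,z:plane('wrist',u/k,v/k,z,T)
a=W(243,108,.236);b=W(695,107,.236);m=(a+b)/2;d=a-b
print('roof',a,b,np.linalg.norm(d),'yaw',np.degrees(np.arctan2(-d[0],d[1])))
yw=np.radians(11.5);ex=np.array([np.cos(yw),np.sin(yw),0]);ey=np.array([-ex[1],ex[0],0])
print('orig from roof',m+.008*ex)
a=W(300,132,.102);b=W(600,131,.102);m=(a+b)/2;d=a-b
print('sill',a,b,np.linalg.norm(d),'yaw',np.degrees(np.arctan2(-d[0],d[1])),'orig',m+.0165*ex)
print('knob',W(257,25,.285))
```

```text
200 [660 658 664 672 679 679 679 672 636 518 361 273 256 241 239 254 264 269
 268 272 265 249 228 237 244 301 378 420 422 423 417 416]
256 [677 676 678 679 678 673 675 657 596 445 313 267 256 246 245 248 254 253
 255 256 258 234 227 232 264 319 380 408 425 429 431 431]
300 [667 671 673 673 672 669 668 646 571 412 290 259 251 234 228 236 238 238
 246 238 245 242 241 244 281 356 395 403 415 417 420 429]
350 [640 642 653 660 663 665 663 634 541 388 290 256 254 241 243 247 247 246
 248 254 238 225 222 248 316 410 441 444 446 434 414 391]
roof [ 0.5795 -0.0445  0.236 ] [ 0.6305 -0.2922  0.236 ] 0.2528364723234593 yaw 11.64425307186706
orig from roof [ 0.6128 -0.1668  0.236 ]
sill [ 0.5691 -0.0527  0.102 ] [ 0.6188 -0.2924  0.102 ] 0.24476931619556933 yaw 11.706607127644745 orig [ 0.6101 -0.1693  0.102 ]
knob [ 0.616  -0.0614  0.285 ]
```

Emit:
{"api": "jog_arm", "payload": {
  "moves": [
    {"fingers": -1, "xyz": [0, -6, 0], "angular": [0, 0, 0.0]},
    {"fingers": -1, "xyz": [2, -16, 2], "angular": [0, 0, 0.1]},
    {"fingers": -1, "xyz": [11.8, -30.9, 19.7], "angular": [-0.019, 0.175, 0.225]},
    {"fingers": -1, "xyz": [11.8, -30.9, 19.7], "angular": [-0.019, 0.175, 0.225]},
    {"fingers": -1, "xyz": [11.8, -30.9, 19.7], "angular": [-0.019, 0.175, 0.225]},
    {"fingers": -1, "xyz": [11.8, -30.9, 19.7], "angular": [-0.019, 0.175, 0.225]},
    {"fingers": -1, "xyz": [11.8, -30.9, 19.7], "angular": [-0.019, 0.175, 0.225]},
    {"fingers": -1, "xyz": [11.8, -30.9, 19.7], "angular": [-0.019, 0.175, 0.225]},
    {"fingers": -1, "xyz": [11.8, -30.9, 19.7], "angular": [-0.019, 0.175, 0.225]}
  ]
}}

```text
clock: 2.82
position: [0.5544, 0.1743, 0.2031]
ee_rot: [3.127, -0.042, 0.276]
force: [-0.6, -1.3, 0.4]
width: 0.999
```

Run:
```python
from h import *
import pickle
T=pose();im=imaging.get_image('wrist');cv2.imwrite('pics/w2.png',im[:,:,::-1]);pickle.dump(T,open('w2.pkl','wb'))
s=arm.observe();print(T[:3,3],s['ee_rot'],s['joints'],s['clock'])
c=np.clip(cv2.resize(im[:,:,::-1],None,fx=1.5625,fy=1.5625,interpolation=cv2.INTER_CUBIC)*1.5,0,255).astype('uint8');cv2.imwrite('pics/w2b.png',c)
```

```text
[0.55442854 0.17428966 0.20311006] [ 3.12673153 -0.04297061  0.2770383 ] [-0.08759876  0.35969255 -0.46318605  1.85065282  0.33643055  0.84006033
 -2.32108366] 2.875
```

View pics/w2b.png

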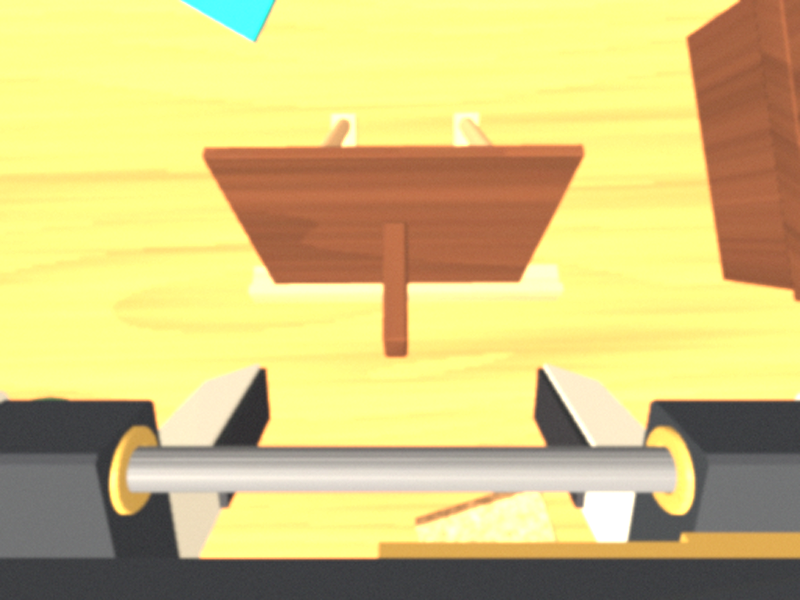

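The pull's top face runs from (395,224) to (396,343), and its tip's lower edge is at row 355. The board's corners are at (207,157), (582,155), (273,283) and (522,283). I'll get the panel pose with solvePnP on these known points.

Run:
```python
from h import *
import pickle
np.set_printoptions(precision=4,suppress=True)
T=pickle.load(open('w2.pkl','rb'));k=1.5625
im=np.array([(207,157),(582,156),(273,283),(522,283),(386,343),(407,343),(386,355),(407,355),(384,224),(406,224)])/k
p=imaging.camera_params('wrist');K=np.array([[p['fx'],0,p['cx']],[0,p['fy'],p['cy']],[0,0,1]])
for tip in (-.067,-.064):
    ob=np.array([(-.003,.08,.13),(-.003,-.08,.13),(-.003,.08,0),(-.003,-.08,0),(tip,.006,.08),(tip,-.006,.08),(tip,.006,.05),(tip,-.006,.05),(-.003,.006,.08),(-.003,-.006,.08)])
    ok,r,t=cv2.solvePnP(ob,im,K,None)
    M=np.eye(4);M[:3,:3]=cv2.Rodrigues(r)[0];M[:3,3]=t[:,0]
    W=T@p['hand_eye']@M
    pr=cv2.projectPoints(ob,r,t,K,None)[0][:,0]
    print('foot',W[:3,3],'eul',R.from_matrix(W[:3,:3]).as_euler('ZYX',degrees=True),'err',np.linalg.norm(pr-im,axis=1).round(1))
    print('pull',(W@[-.05,0,.065,1])[:3])
g=np.array([.571,.175,.104]);
```

```text
foot [0.5812 0.1757 0.0215] eul [-1.282  29.7941  0.0393] err [2.2 2.  2.  2.2 2.7 2.3 1.8 1.7 2.  2.3]
pull [0.5701 0.1759 0.1028]
foot [0.5805 0.1757 0.0243] eul [-1.3042 29.5685  0.0108] err [4.1 4.  2.3 2.  4.1 3.8 0.7 0.7 0.8 1.4]
pull [0.5691 0.1759 0.1056]
```

Run:
```python
from h import *
Rm=tool(10,-1.3); delta(np.array([.570,.1758,.103])+.002*Rm[:,2],Rm)
```

```text
xyz [-0.26 -0.2  10.37] ang [ 0.0007 -0.0022 -0.0047] rows>= 1.7
```

Emit:
{"api": "jog_arm", "payload": {
  "moves": [
    {"fingers": -0.4, "xyz": [-0.25, -0.2, 3], "angular": [0, 0, -0.005]},
    {"fingers": -0.4, "xyz": [-0.25, -0.2, 6], "angular": [0, 0, -0.005]},
    {"fingers": -0.4, "xyz": [-0.25, -0.2, 9], "angular": [0, 0, -0.005]},
    {"fingers": -0.4, "xyz": [-0.25, -0.2, 10.4], "angular": [0, 0, -0.005]},
    {"fingers": -0.4, "xyz": [-0.25, -0.2, 10.4], "angular": [0, 0, -0.005]},
    {"fingers": 1, "xyz": [-0.25, -0.2, 10.4], "angular": [0, 0, -0.005]},
    {"fingers": 1, "xyz": [-0.25, -0.2, 10.4], "angular": [0, 0, -0.005]},
    {"fingers": 1, "xyz": [-0.25, -0.2, 10.4], "angular": [0, 0, -0.005]},
    {"fingers": 1, "xyz": [-0.25, -0.2, 10.4], "angular": [0, 0, -0.005]},
    {"fingers": 1, "xyz": [-0.25, -0.2, 10.4], "angular": [0, 0, -0.005]},
    {"fingers": 1, "xyz": [-0.25, -0.2, 10.4], "angular": [0, 0, -0.005]},
    {"fingers": 1, "xyz": [-0.25, -0.2, 10.4], "angular": [0, 0, -0.005]}
  ],
  "grip_force": 50
}}

```text
clock: 4.38
position: [0.5699, 0.1777, 0.0998]
ee_rot: [3.127, -0.031, 0.275]
force: [-0.3, -0.9, 1.4]
width: 0.127
```

```bash
cat >> h.py <<'E'
# gripped-panel pose in tool frame, assuming tool(10,-1.3) at pull with panel lean 30
def panelR(lean,yaw): return (R.from_euler('z',yaw,degrees=True)*R.from_euler('y',lean,degrees=True)).as_matrix()
O=np.array([.612,-.168,0]);YAW=11.65
C=R.from_euler('z',YAW,degrees=True).as_matrix()
def tool_for_foot(fc,lean,a0=40,yaw=YAW,off=(0,0,0)): # fc foot in case frame (m), off: grip point correction in panel frame
    P=panelR(lean,yaw);g=O+C@np.array(fc)+P@(np.array([-.05,0,.065])+off)
    Rm=tool(a0-lean,yaw);return g+.002*Rm[:,2],Rm
E
python3 - <<'E'
from h import *
s=arm.observe();print(s['clock'],s['position'],s['width']*92,s['force'],s['joints'])
T=pose()
delta(T[:3,3]+[-.05,0,.12],tool(10,-1.3))
p,Rm=tool_for_foot((-.06,0,.15),-14); print(p)
delta(p,Rm,T)
E
```

```text
4.375 [0.56986129 0.17770961 0.09983274] 11.645335778578502 [-0.28522552 -0.88852248  1.36500706] [-0.15030848  0.50625986 -0.39094231  1.92274361  0.46378433  0.63958928
 -2.43296082]
xyz [ -2.83   0.11 -12.69] ang [-0.0001 -0.001   0.0026] rows>= 2.1
[ 0.4919044  -0.19276132  0.19979756]
xyz [ -5.2   37.2  -11.06] ang [ 0.1218  0.7637 -0.194 ] rows>= 6.3
```

Run:
```python
from h import *
T=pose()
delta([.53,.178,.20],tool(10,-1.3))
delta([.45,.17,.25],tool(54,0))
p,Rm=tool_for_foot((-.06,0,.15),-14)
delta(p,Rm)
```

```text
xyz [ -2.18   0.05 -10.56] ang [-0.0001 -0.001   0.0026] rows>= 1.7
xyz [ -9.16   1.02 -16.88] ang [ 0.0113  0.7669 -0.0173] rows>= 4.1
xyz [ -5.2   37.2  -11.06] ang [ 0.1218  0.7637 -0.194 ] rows>= 6.3
```

Emit:
{"api": "jog_arm", "payload": {
  "moves": [
    {"fingers": 1, "xyz": [-1, 0, -3.5], "angular": [0, 0, 0]},
    {"fingers": 1, "xyz": [-1.6, 0, -7], "angular": [0, 0, 0]},
    {"fingers": 1, "xyz": [-2.2, 0, -10.6], "angular": [0, 0, 0]},
    {"fingers": 1, "xyz": [-4, 0.3, -12], "angular": [0, 0.15, 0]},
    {"fingers": 1, "xyz": [-5.5, 0.5, -13.5], "angular": [0, 0.3, 0]},
    {"fingers": 1, "xyz": [-7, 0.7, -15], "angular": [0, 0.45, 0]},
    {"fingers": 1, "xyz": [-8, 0.9, -16], "angular": [0.01, 0.6, -0.01]},
    {"fingers": 1, "xyz": [-9.2, 1, -16.9], "angular": [0.011, 0.767, -0.017]},
    {"fingers": 1, "xyz": [-9.2, 1, -16.9], "angular": [0.011, 0.767, -0.017]},
    {"fingers": 1, "xyz": [-9.2, 1, -16.9], "angular": [0.011, 0.767, -0.017]}
  ]
}}

```text
clock: 5.62
position: [0.4568, 0.1525, 0.2934]
ee_rot: [-2.856, 0.04, -1.027]
force: [0.4, -0.2, -1.5]
width: 0.127
```

Run:
```python
from h import *
s=arm.observe();print(s['clock'],s['width']*92,s['force'],s['joints'])
T=pose();print(T,tool(54,0))
p,Rm=tool_for_foot((-.06,0,.15),-14)
delta(p,Rm)
```

```text
5.625 11.659427371815656 [ 0.38774809 -0.16104831 -1.45242001] [ 0.23274958 -0.12723322 -0.78005057  2.32613532  0.6226322   0.31717842
 -2.70940041]
[[ 0.77135702  0.01084472  0.63631026  0.45675827]
 [-0.06086528 -0.99401436  0.09072409  0.1525043 ]
 [ 0.63348541 -0.10870986 -0.76607989  0.29337236]
 [ 0.          0.          0.          1.        ]] [[ 5.87785252e-01 -9.90760073e-17  8.09016994e-01]
 [ 6.16297582e-33 -1.00000000e+00 -1.22464680e-16]
 [ 8.09016994e-01  7.19829328e-17 -5.87785252e-01]]
xyz [-1.12 35.38  6.27] ang [ 0.0659  0.24   -0.2113] rows>= 5.8
```

Emit:
{"api": "jog_arm", "payload": {
  "moves": [
    {"fingers": 1, "xyz": [-3, 5, 2], "angular": [0.01, 0, -0.03]},
    {"fingers": 1, "xyz": [-4, 12, 2], "angular": [0.02, 0.04, -0.07]},
    {"fingers": 1, "xyz": [-4, 18, 2], "angular": [0.03, 0.08, -0.12]},
    {"fingers": 1, "xyz": [-4, 24, 2], "angular": [0.04, 0.14, -0.16]},
    {"fingers": 1, "xyz": [-3, 30, 4], "angular": [0.06, 0.2, -0.21]},
    {"fingers": 1, "xyz": [-1.1, 35.4, 6.3], "angular": [0.066, 0.24, -0.211]},
    {"fingers": 1, "xyz": [-1.1, 35.4, 6.3], "angular": [0.066, 0.24, -0.211]},
    {"fingers": 1, "xyz": [-1.1, 35.4, 6.3], "angular": [0.066, 0.24, -0.211]},
    {"fingers": 1, "xyz": [-1.1, 35.4, 6.3], "angular": [0.066, 0.24, -0.211]},
    {"fingers": 1, "xyz": [-1.1, 35.4, 6.3], "angular": [0.066, 0.24, -0.211]}
  ]
}}

```text
clock: 6.88
position: [0.4583, -0.0999, 0.2685]
ee_rot: [-2.829, -0.254, -1.278]
force: [0.1, -0.5, -2.6]
width: 0.127
```

Run:
```python
from h import *
s=arm.observe();print(s['clock'],s['width']*92,s['force'],s['joints'])
T=pose();print(T)
p,Rm=tool_for_foot((-.06,0,.15),-14)
delta(p,Rm)
```

```text
6.875 11.684922961517163 [ 0.10706076 -0.5279275  -2.56246095] [-0.86866506 -0.43805777  0.9525684   2.5698347   1.59527141  0.11803849
 -2.74145057]
[[ 0.64984708  0.15955069  0.7431301   0.45827114]
 [ 0.13722745 -0.98628084  0.0917537  -0.09989519]
 [ 0.74757435  0.04235197 -0.66282645  0.26849276]
 [ 0.          0.          0.          1.        ]]
xyz [-4.22  9.4   6.2 ] ang [0.06   0.0979 0.0061] rows>= 1.9
```

```bash
cat > kin.py <<'E'
import numpy as np,itertools
from scipy.spatial.transform import Rotation as R
from scipy.optimize import least_squares
D=[([1.209,.434,.025,1.573,-.012,1.134,-.075],[.1598,-.6037,.2430],[-3.1138,-.4052,.0005]),
([.4404,.1966,-.3065,1.5365,.0603,1.4186,-1.2414],[.4997,-.1506,.3993],[3.126,.315,-.002]),
([-.0876,.3597,-.4632,1.8507,.3364,.8401,-2.3211],[.5544,.1743,.2031],[3.1267,-.0430,.2770]),
([-.1503,.5063,-.3909,1.9227,.4638,.6396,-2.4330],[.5699,.1777,.0998],[3.127,-.031,.275]),
([.2327,-.1272,-.7801,2.3261,.6226,.3172,-2.7094],[.4568,.1525,.2934],[-2.856,.04,-1.027]),
([-.8687,-.4381,.9526,2.5698,1.5953,.1180,-2.7415],[.4583,-.0999,.2685],[-2.829,-.254,-1.278])]
def fk(q,x,s):
    rz=lambda t:R.from_euler('z',t).as_matrix(); ry=lambda t:R.from_euler('y',t).as_matrix()
    A=np.eye(3);p=np.zeros(3)
    L=[(0,0,x[0]),(0,0,x[1]),(x[2],0,0),(x[3],0,x[4]),(0,0,0),(x[5],0,x[6])]
    A=rz(s[0]*q[0]+x[7]);p=p+A@L[0]
    A=A@ry(q[1]);p=p+A@L[1]
    A=A@rz(s[1]*q[2]+x[9]);p=p+A@L[2]
    A=A@ry(q[3]);p=p+A@L[3]
    A=A@rz(s[2]*q[4]+x[10]);A=A@ry(q[5]);p=p+A@L[5]
    A=A@rz(s[3]*q[6]+x[8]);return p,A
def fit():
    best=None
    for s in itertools.product([1,-1],repeat=4):
      for f7 in (0,1.57,3.14,-1.57):
        f0=-1.312-s[0]*1.209
        def res(x):
            r=[]
            for q,p,w in D:
                P,A=fk(q,x,s);r+=list((P-p)*3)+list(R.from_matrix(A.T@R.from_rotvec(w).as_matrix()).as_rotvec())
            return r
        o=least_squares(res,[.33,.35,0,0,.35,0,.25,f0,f7,0,0])
        if best is None or o.cost<best[0]: best=(o.cost,s,o.x,np.abs(o.fun).max())
    return best
if __name__=='__main__':
    b=fit();print(b);np.save('kin.npy',np.array(list(b[2])+list(b[1])))
E
python3 kin.py
```

```text
(np.float64(0.008821530994993346), (-1, -1, -1, -1), array([ 0.29254814,  0.56450787, -0.00319802,  0.00373046,  0.43957116,
        0.01555352,  0.37288186, -0.056444  ,  1.51006282, -0.01510789,
       -0.0051916 ]), np.float64(0.06898869830107202))
```

```bash
cat > kin2.py <<'E'
import numpy as np
from kin import D,R,least_squares
from scipy.spatial.transform import Rotation as R
def fk(q,x):
    e=lambda a,t:R.from_euler(a,t).as_matrix()
    A=e('z',-q[0]+x[0]);p=A@[0,0,x[1]]
    A=A@e('y',q[1]+x[2]);p=p+A@[0,x[3],x[4]]
    A=A@e('z',-q[2]+x[5]);
    p=p+A@[x[6],0,0];A=A@e('y',q[3]+x[7]);p=p+A@[x[8],x[9],x[10]]
    A=A@e('z',-q[4]+x[11]);A=A@e('y',q[5]+x[12]);p=p+A@[x[13],0,x[14]]
    return p,A@e('z',-q[6]+x[15])
x0=[-.056,.29,0,0,.56,0,0,0,0,0,.44,0,0,0,.37,1.51]
prior=np.array(x0)
def res(x):
    r=[]
    for q,p,w in D:
        P,A=fk(q,x);r+=list((P-p)*3)+list(R.from_matrix(A.T@R.from_rotvec(w).as_matrix()).as_rotvec())
    return np.array(r+list((x-prior)*np.array([0,0,.02,.02,0,.02,.02,.02,.02,.02,0,.02,.02,.02,0,0])))
if __name__=='__main__':
    o=least_squares(res,x0);print(o.cost,o.x.round(3));print(o.fun[:36].reshape(6,6).round(3));np.save('kin.npy',o.x)
E
python3 kin2.py
```

```text
1.0747402505537683e-05 [-0.00e+00  2.73e-01 -0.00e+00 -3.60e-02  5.57e-01  0.00e+00  1.00e-03
  0.00e+00  0.00e+00 -1.70e-02  4.27e-01  0.00e+00  0.00e+00 -0.00e+00
  3.54e-01  1.57e+00]
[[ 0.002 -0.001  0.002  0.002 -0.001  0.001]
 [-0.001 -0.001 -0.001  0.     0.    -0.001]
 [-0.    -0.     0.     0.     0.001  0.   ]
 [-0.001  0.    -0.001  0.     0.    -0.   ]
 [ 0.     0.    -0.     0.001  0.     0.   ]
 [-0.    -0.     0.    -0.     0.     0.   ]]
```

```bash
cat > ik.py <<'E'
from h import *
from kin2 import fk
from scipy.optimize import least_squares
X=np.load('kin.npy')
LO=np.array([-2.62,-.44,-1.27,.08,-1.32,.12,-2.74]);HI=np.array([2.62,2.09,1.32,2.57,4.46,2,2.74])
def ik(p,Rm,q0=None,reg=.01,n=12,free=False):
    best=None;rng=np.random.default_rng(0)
    seeds=[q0] if (q0 is not None) else [LO+(HI-LO)*rng.uniform(.1,.9,7) for _ in range(n)]
    ref=q0 if q0 is not None else (LO+HI)/2
    w=np.ones(7) if q0 is not None else np.array([.3,1,1,1,.3,2,1.])
    for s in seeds:
        f=lambda q:np.r_[(fk(q,X)[0]-p)*10,R.from_matrix(fk(q,X)[1].T@Rm).as_rotvec()*3,reg*w*(q-ref)]
        o=least_squares(f,s,bounds=(LO-9*free,HI+9*free))
        e=np.abs(o.fun[:6]).max();c=o.cost
        if best is None or c<best[0]: best=(c,e,o.x)
    return best[1],best[2],np.minimum(best[2]-LO,HI-best[2]).min()
E
python3 - <<'E'
from ik import *
np.set_printoptions(precision=2,suppress=True)
for a0 in (40,30,20,12):
  for nm,fc,lean in [('rest',None,30),('pre',(-.06,0,.15),-10),('in',(0,0,.09),-10),('home',(.0035,0,.09),7)]:
    if fc is None: Rm=tool(a0-30,-1.3);p=np.array([.5698,.1777,.1018])
    else: p,Rm=tool_for_foot(fc,lean,a0)
    e,q,m=ik(p,Rm); print(a0,nm,p.round(3),'err%.3f'%e,q,'margin %.2f'%m)
E
```

```text
40 rest [0.57 0.18 0.1 ] err0.000 [-1.2   0.81  1.22  2.   -1.01  0.88 -1.06] margin 0.10
40 pre [ 0.49 -0.19  0.2 ] err0.001 [0.6  0.25 0.07 2.42 4.46 0.67 0.96] margin 0.00
40 in [ 0.55 -0.18  0.14] err0.000 [0.11 0.5  0.57 2.42 4.24 0.92 1.08] margin 0.15
40 home [ 0.58 -0.17  0.16] err0.000 [ 0.07  0.35  0.39  2.19 -1.32  0.47  0.22] margin 0.00
30 rest [0.57 0.18 0.1 ] err0.000 [-1.01  0.73  0.98  1.85 -0.74  0.97 -1.29] margin 0.34
30 pre [ 0.49 -0.19  0.2 ] err0.000 [ 0.87  0.21 -0.35  2.3  -1.32  0.4   0.38] margin 0.00
30 in [ 0.55 -0.18  0.14] err0.003 [ 0.77  0.39 -0.38  2.27  4.46  0.27  0.85] margin 0.00
30 home [ 0.57 -0.18  0.16] err0.000 [-0.23  0.41  0.74  2.08 -0.97  0.62 -0.17] margin 0.35
20 rest [0.57 0.18 0.1 ] err0.000 [-0.8   0.72  0.73  1.69 -0.55  1.13 -1.46] margin 0.59
20 pre [ 0.49 -0.19  0.2 ] err0.000 [ 0.23  0.17  0.29  2.23 -0.89  0.5  -0.12] margin 0.34
20 in [ 0.55 -0.18  0.14] err0.000 [-0.08  0.38  0.61  2.22 -1.32  0.54  0.24] margin 0.00
20 home [ 0.57 -0.18  0.16] err0.000 [-0.19  0.43  0.62  1.95 -0.58  0.72 -0.59] margin 0.60
12 rest [0.57 0.18 0.1 ] err0.000 [-0.67  0.76  0.58  1.56 -0.47  1.28 -1.54] margin 0.72
12 pre [ 0.49 -0.19  0.2 ] err0.000 [ 0.16  0.19  0.29  2.14 -0.53  0.58 -0.51] margin 0.43
12 in [ 0.55 -0.18  0.14] err0.000 [-0.24  0.42  0.77  2.13 -1.01  0.62 -0.1 ] margin 0.31
12 home [ 0.57 -0.18  0.16] err0.000 [-0.16  0.47  0.54  1.84 -0.38  0.85 -0.79] margin 0.73
```

```bash
cat >> ik.py <<'E'
def sim(q,wps,step=.01,reg=1e-3,trace=False):
    # follow straight lines in pose with least-joint-change IK; wps list of (p,R)
    q=np.array(q,float);mm=9
    for p1,R1 in wps:
        p0,R0=fk(q,X);rv=R.from_matrix(R0.T@R1).as_rotvec()
        n=int(max(np.linalg.norm(p1-p0)/step,np.linalg.norm(rv)/.04,1))+1
        for i in range(1,n+1):
            p=p0+(p1-p0)*i/n;Rm=R0@R.from_rotvec(rv*i/n).as_matrix()
            e,q,m=ik(p,Rm,q0=q,reg=reg);mm=min(mm,m)
        if trace: print('  wp',q.round(2),'err%.4f'%e,'margin %.2f'%m)
    return q,mm
E
python3 - <<'E'
from ik import *
import kin2
np.set_printoptions(precision=2,suppress=True)
D=kin2.D
rr=lambda w:R.from_rotvec(w).as_matrix()
T0=(np.array(D[0][1]),rr(D[0][2]))
def rel(T,xyz,ang): return T[0]+T[1]@np.array(xyz)/100,T[1]@rr(ang)
q=D[0][0]
for tgt,wp in [(1,[rel(T0,[5,-4,-15],[0,0,0]),rel(T0,[44.5,-35.2,-15.6],[0,0,.058])]),(2,None),(3,None)]:
    wp=wp or [(np.array(D[tgt][1]),rr(D[tgt][2]))]
    q,m=sim(q,wp);print('pred',q,'obs',np.array(D[tgt][0]));
q,m=sim(D[3][0],[(np.array([.53,.178,.2]),tool(10,-1.3)),(np.array(D[4][1]),rr(D[4][2]))],trace=True);print('obs',np.array(D[4][0]))
q,m=sim(D[4][0],[(np.array(D[5][1]),rr(D[5][2]))],trace=True);print('obs',np.array(D[5][0]))
E
```

```text
pred [ 0.46  0.2  -0.33  1.53  0.06  1.42 -1.25] obs [ 0.44  0.2  -0.31  1.54  0.06  1.42 -1.24]
pred [-0.12  0.35 -0.42  1.85  0.31  0.83 -2.3 ] obs [-0.09  0.36 -0.46  1.85  0.34  0.84 -2.32]
pred [-0.18  0.5  -0.35  1.92  0.43  0.63 -2.4 ] obs [-0.15  0.51 -0.39  1.92  0.46  0.64 -2.43]
  wp [-0.1   0.33 -0.47  1.9   0.33  0.82 -2.34] err0.0000 margin 0.40
  wp [ 0.17 -0.13 -0.73  2.33  0.65  0.32 -2.74] err0.0000 margin 0.00
obs [ 0.23 -0.13 -0.78  2.33  0.62  0.32 -2.71]
  wp [-0.87 -0.44  0.95  2.57  1.59  0.12 -2.74] err0.0006 margin 0.00
obs [-0.87 -0.44  0.95  2.57  1.6   0.12 -2.74]
```

Run:
```python
from ik import *
import kin2
np.set_printoptions(precision=2,suppress=True)
A=np.array
g=A([.5699,.1777,.0998])
back=[(A([.46,.0,.30]),tool(25,5)),(A([.50,.15,.28]),tool(10,-1.3)),(A([.53,.178,.20]),tool(10,-1.3)),(g,tool(10,-1.3))]
q0=kin2.D[5][0]
q,m=sim(q0,back,trace=True);print(m)
for a0 in (25,20):
  print(a0)
  gr=g+[0,0,.0]
  w=[(g+[-.0,0,.12],tool(10,-1.3)),(g+[0,0,.12],tool(a0-30,-1.3)),(g,tool(a0-30,-1.3)),(g+[-.04,0,.1],tool(a0-30,-1.3)),(A([.46,.1,.28]),tool(a0-10,5)),tool_for_foot((-.06,0,.15),-12,a0),tool_for_foot((0,0,.09),-12,a0),tool_for_foot((.0035,0,.09),7,a0)]
  print(sim(q,w,trace=True)[1])
```

```text
Traceback (most recent call last):
  File "ik.py", line 25, in sim
    e,q,m=ik(p,Rm,q0=q,reg=reg);mm=min(mm,m)
          ~~^^^^^^^^^^^^^^^^^^^
  File "ik.py", line 13, in ik
    o=least_squares(f,s,bounds=(LO-9*free,HI+9*free))
ValueError: Initial guess is outside of provided bounds
```

```bash
sed -i 's/least_squares(f,s,bounds/least_squares(f,np.clip(s,LO+1e-4,HI-1e-4),bounds/' ik.py
cat > plan.py <<'E'
from ik import *
import kin2
np.set_printoptions(precision=2,suppress=True)
A=np.array
g=A([.5699,.1777,.0998])
back=[(A([.46,.0,.30]),tool(25,5)),(A([.50,.15,.28]),tool(10,-1.3)),(A([.53,.178,.20]),tool(10,-1.3)),(g,tool(10,-1.3))]
q0=kin2.D[5][0]
q,m=sim(q0,back,trace=True);print(m)
for a0 in (25,20):
  print(a0)
  w=[(g+[-.0,0,.12],tool(10,-1.3)),(g+[0,0,.12],tool(a0-30,-1.3)),(g,tool(a0-30,-1.3)),(g+[-.04,0,.1],tool(a0-30,-1.3)),(A([.46,.1,.28]),tool(a0-10,5)),tool_for_foot((-.06,0,.15),-12,a0),tool_for_foot((0,0,.09),-12,a0),tool_for_foot((.0035,0,.09),7,a0)]
  print(sim(q,w,trace=True)[1])
E
python3 plan.py
```

```text
wp [-1.19 -0.35  0.82  2.24  0.53  0.77 -2.14] err0.0000 margin 0.09
  wp [-1.29  0.18  1.    1.95 -0.12  0.93 -1.84] err0.0000 margin 0.32
  wp [-1.14  0.37  0.88  1.98 -0.32  0.78 -1.69] err0.0000 margin 0.44
  wp [-0.93  0.55  0.69  1.99 -0.51  0.6  -1.53] err0.0000 margin 0.48
4.773959005888173e-15
25
  wp [-1.06  0.41  0.86  1.87 -0.34  0.85 -1.66] err0.0000 margin 0.46
  wp [-0.88  0.54  0.78  1.65 -0.41  1.21 -1.58] err0.0000 margin 0.54
  wp [-0.82  0.67  0.7   1.76 -0.52  0.99 -1.49] err0.0000 margin 0.62
  wp [-0.93  0.5   0.79  1.77 -0.4   1.13 -1.59] err0.0000 margin 0.53
  wp [-1.23 -0.07  0.83  2.12  0.18  0.82 -1.98] err0.0000 margin 0.37
  wp [-1.1  -0.44  1.32  2.4   0.67  0.29 -1.65] err0.2954 margin 0.00
  wp [-1.25 -0.44  1.32  2.44  1.18  0.34 -2.27] err0.7981 margin 0.00
  wp [-1.37 -0.44  1.32  2.28  0.83  0.64 -1.97] err0.8207 margin 0.00
5.551115123125783e-17
20
  wp [-1.06  0.41  0.86  1.87 -0.34  0.85 -1.66] err0.0000 margin 0.46
  wp [-0.82  0.59  0.76  1.57 -0.43  1.33 -1.57] err0.0000 margin 0.56
  wp [-0.78  0.71  0.69  1.69 -0.52  1.11 -1.49] err0.0000 margin 0.63
  wp [-0.88  0.55  0.76  1.7  -0.42  1.24 -1.57] err0.0000 margin 0.56
  wp [-1.18  0.01  0.85  2.06  0.04  0.91 -1.84] err0.0000 margin 0.45
  wp [-0.33  0.25  1.02  2.29 -1.18  0.67  0.22] err0.0000 margin 0.14
  wp [ 0.24  0.34  0.21  2.22 -1.32  0.4   0.26] err0.0000 margin 0.00
  wp [-0.21  0.44  0.66  1.95 -0.6   0.73 -0.56] err0.0000 margin 0.61
2.220446049250313e-16
```

```bash
cat > plan2.py <<'E'
from ik import *
import kin2
np.set_printoptions(precision=2,suppress=True)
A=np.array
g=A([.5699,.1777,.0998]);a0=20
q=A([-.93,.55,.69,1.99,-.51,.6,-1.53])
off=(-.006,0,0); g2=g+[-.005,0,.003]
pre=[(g+[-.0,0,.12],tool(10,-1.3)),(g2+[0,0,.12],tool(a0-30,-1.3)),(g2,tool(a0-30,-1.3))]
q,m=sim(q,pre,trace=True)
print('A')
for mid in ([(g+[-.06,0,.15],tool(-10,-1.3)),(A([.49,.05,.26]),tool(0,8)),(A([.48,-.15,.26]),tool(5,11.65))],
            [(g+[-.04,0,.20],tool(-10,-1.3)),(A([.50,.05,.32]),tool(-5,8)),(A([.48,-.19,.30]),tool(5,11.65))],
            [(g+[-.04,0,.20],tool(-10,-1.3)),(A([.49,-.19,.32]),tool(-10,11.65))]):
  qq,m=sim(q,mid+[tool_for_foot((-.035,0,.13),-9,a0,off=off),tool_for_foot((0,0,.091),-9,a0,off=off),tool_for_foot((.0035,0,.091),7,a0,off=off)],trace=True);print(m)
E
python3 plan2.py
```

```text
wp [-1.06  0.41  0.85  1.87 -0.34  0.85 -1.66] err0.0000 margin 0.47
  wp [-0.83  0.58  0.76  1.58 -0.43  1.33 -1.57] err0.0000 margin 0.56
  wp [-0.79  0.7   0.69  1.7  -0.52  1.11 -1.49] err0.0000 margin 0.63
A
  wp [-0.93  0.47  0.8   1.69 -0.37  1.32 -1.62] err0.0000 margin 0.52
  wp [-0.89  0.24  0.84  1.91 -0.2   1.08 -1.39] err0.0000 margin 0.48
  wp [-0.52  0.22  0.9   1.95 -0.26  1.   -0.87] err0.0000 margin 0.42
  wp [-0.07  0.25  0.62  2.23 -1.05  0.54  0.02] err0.0000 margin 0.27
  wp [-0.02  0.36  0.53  2.21 -1.23  0.5   0.16] err0.0000 margin 0.09
  wp [-0.33  0.48  0.84  1.97 -0.72  0.78 -0.44] err0.0000 margin 0.48
0.08543445948657769
  wp [-0.91  0.46  0.81  1.56 -0.36  1.44 -1.64] err0.0000 margin 0.51
  wp [-0.85  0.27  0.84  1.73 -0.2   1.32 -1.39] err0.0000 margin 0.48
  wp [-0.45  0.2   0.92  1.86 -0.24  1.1  -0.81] err0.0000 margin 0.40
  wp [-0.08  0.25  0.63  2.23 -1.05  0.55  0.02] err0.0000 margin 0.27
  wp [-0.03  0.36  0.54  2.21 -1.24  0.51  0.16] err0.0000 margin 0.08
  wp [-0.34  0.48  0.85  1.97 -0.73  0.78 -0.43] err0.0000 margin 0.47
0.08015604617693262
  wp [-0.91  0.46  0.81  1.56 -0.36  1.44 -1.64] err0.0000 margin 0.51
  wp [-0.38  0.38  0.86  1.63 -0.18  1.4  -0.87] err0.0000 margin 0.46
  wp [-0.02  0.24  0.55  2.23 -1.03  0.53 -0.01] err0.0000 margin 0.29
  wp [ 0.03  0.35  0.46  2.21 -1.21  0.48  0.13] err0.0000 margin 0.11
  wp [-0.3   0.46  0.79  1.97 -0.68  0.76 -0.48] err0.0000 margin 0.53
0.11137048287735785
```

Run:
```python
from h import *
A=np.array;g=A([.5699,.1777,.0998])
for p,Rm in [(A([.46,.0,.30]),tool(25,5)),(A([.50,.15,.28]),tool(10,-1.3)),(A([.53,.178,.20]),tool(10,-1.3))]: delta(p,Rm)
```

```text
xyz [ 3.84 -9.69 -1.04] ang [-0.0098 -0.4104  0.0845] rows>= 2.2
xyz [  7.   -23.93   4.63] ang [-0.0535 -0.6728  0.1838] rows>= 4.1
xyz [  3.35 -26.55  12.42] ang [-0.0535 -0.6728  0.1838] rows>= 4.7
```

Emit:
{"api": "jog_arm", "payload": {
  "moves": [
    {"fingers": 1, "xyz": [1.3, -3, -0.3], "angular": [0, -0.13, 0.03]},
    {"fingers": 1, "xyz": [2.6, -6, -0.6], "angular": [0, -0.27, 0.06]},
    {"fingers": 1, "xyz": [3.8, -9.7, -1], "angular": [-0.01, -0.41, 0.084]},
    {"fingers": 1, "xyz": [5, -14.5, 1], "angular": [-0.025, -0.5, 0.12]},
    {"fingers": 1, "xyz": [6, -19, 2.8], "angular": [-0.04, -0.59, 0.15]},
    {"fingers": 1, "xyz": [7, -23.9, 4.6], "angular": [-0.0535, -0.673, 0.184]},
    {"fingers": 1, "xyz": [7, -23.9, 4.6], "angular": [-0.0535, -0.673, 0.184]},
    {"fingers": 1, "xyz": [5.2, -25.2, 8.5], "angular": [-0.0535, -0.673, 0.184]},
    {"fingers": 1, "xyz": [3.35, -26.5, 12.4], "angular": [-0.0535, -0.673, 0.184]},
    {"fingers": 1, "xyz": [3.35, -26.5, 12.4], "angular": [-0.0535, -0.673, 0.184]},
    {"fingers": 1, "xyz": [3.35, -26.5, 12.4], "angular": [-0.0535, -0.673, 0.184]}
  ]
}}

```text
clock: 8.25
position: [0.5304, 0.177, 0.2018]
ee_rot: [3.127, -0.037, 0.276]
force: [0.1, 0.1, -2.3]
width: 0.133
```

Run:
```python
from h import *
A=np.array;g=A([.5699,.1777,.0998])
s=arm.observe();print(s['clock'],s['position'],s['width']*92,s['force'],s['joints'])
Rm=tool(10,-1.3)
delta(g+[-.002,0,.02],Rm);delta(g+[-.0,0,.003],Rm)
```

```text
8.25 [0.53043753 0.17696482 0.20182811] 12.194287551165342 [ 0.14772157  0.13403677 -2.27588572] [-1.16972286  0.38013233  0.93389371  1.98144611 -0.35327202  0.78523391
 -1.65805064]
xyz [ 2.25 -0.17  8.73] ang [ 0.0007 -0.0015 -0.0008] rows>= 1.4
xyz [ 2.15 -0.17 10.44] ang [ 0.0007 -0.0015 -0.0008] rows>= 1.7
```

Emit:
{"api": "jog_arm", "payload": {
  "moves": [
    {"fingers": 1, "xyz": [1.1, -0.1, 4], "angular": [0, 0, 0]},
    {"fingers": 1, "xyz": [1.8, -0.15, 7], "angular": [0, 0, 0]},
    {"fingers": 1, "xyz": [2.2, -0.17, 9], "angular": [0, 0, 0]},
    {"fingers": 1, "xyz": [2.15, -0.17, 10], "angular": [0, 0, 0]},
    {"fingers": 1, "xyz": [2.15, -0.17, 10.4], "angular": [0, 0, 0]},
    {"fingers": 1, "xyz": [2.15, -0.17, 10.6], "angular": [0, 0, 0]},
    {"fingers": 1, "xyz": [2.15, -0.17, 10.6], "angular": [0, 0, 0]}
  ]
}}

```text
clock: 9.12
position: [0.5688, 0.179, 0.102]
ee_rot: [3.129, -0.035, 0.273]
force: [-10.6, -1.3, 13.5]
width: 0.127
```

Run:
```python
from h import *
import pickle
s=arm.observe();print(s['clock'],s['position'],s['width']*92,s['force'],s['ft_torque'])
im=imaging.get_image('side')[:,:,::-1];T=pose();pickle.dump(T,open('w3.pkl','wb'));w=imaging.get_image('wrist')[:,:,::-1]
c=cv2.resize(im[160:330,170:300],None,fx=3,fy=3)
c=np.hstack([c,cv2.resize(w[:340],(400,510))[:510]]) if 0 else np.hstack([c,cv2.copyMakeBorder(cv2.resize(w,(410,308)),0,510-308,0,0,cv2.BORDER_CONSTANT)])
cv2.imwrite('pics/p3.png',np.clip(c*1.4,0,255).astype('uint8'));cv2.imwrite('pics/w3.png',w)
```

```text
9.125 [0.5688092  0.17897824 0.10200338] 11.683077853446138 [-10.5549479   -1.2766425   13.50577883] [-0.12295069  2.38297873 -0.03841514]
```

View pics/p3.png

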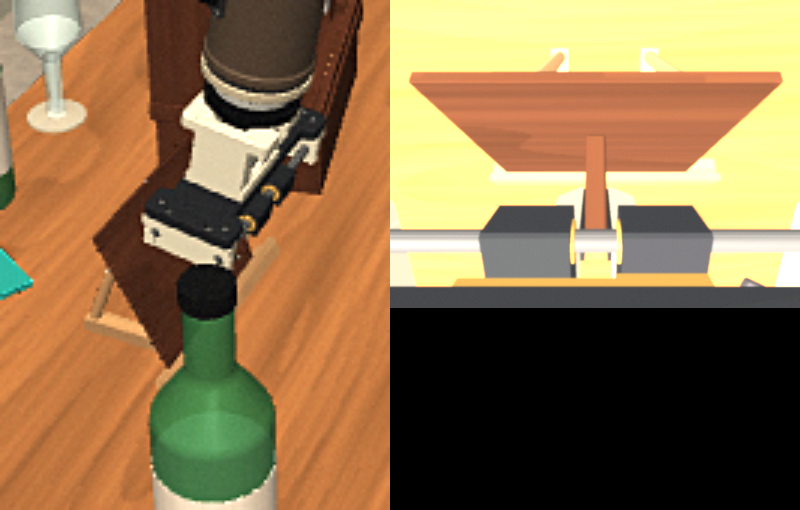

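The panel is back on the rest: the wrist crop shows the board resting on its ledge and both props. I'll release it, rise, and look again before regrasping.

Emit:
{"api": "jog_arm", "payload": {
  "moves": [
    {"fingers": -0.3, "xyz": [0, 0, 0], "angular": [0, 0, 0]},
    {"fingers": -0.3, "xyz": [0, 0, 0], "angular": [0, 0, 0]},
    {"fingers": -0.3, "xyz": [0, 0, 0], "angular": [0, 0, 0]},
    {"fingers": -0.3, "xyz": [0, 0, 0], "angular": [0, 0, 0]},
    {"fingers": -0.3, "xyz": [0, 0, -3], "angular": [0, 0, 0]},
    {"fingers": -0.3, "xyz": [0, 0, -6], "angular": [0, 0, 0]},
    {"fingers": -0.3, "xyz": [0, 0, -10], "angular": [0, 0, 0]},
    {"fingers": -0.3, "xyz": [0, 0, -10], "angular": [0, 0, 0]},
    {"fingers": -0.3, "xyz": [0, 0, -10], "angular": [0, 0, 0]}
  ]
}}

```text
clock: 10.35
position: [0.5524, 0.1792, 0.1985]
ee_rot: [3.127, -0.035, 0.275]
force: [-0.1, 0.9, 0.1]
width: 0.653
```

Run:
```python
from h import *
import pickle
s=arm.observe();print(s['clock'],s['position'],s['width']*92,s['force'],s['joints'])
T=pose();pickle.dump(T,open('w4.pkl','wb'));w=imaging.get_image('wrist')[:,:,::-1]
cv2.imwrite('pics/w4.png',w)
c=cv2.resize(w[40:265,100:400],None,fx=2.6,fy=2.6,interpolation=cv2.INTER_CUBIC)
cv2.imwrite('pics/w4b.png',np.clip(c*1.4,0,255).astype('uint8'))
```

```text
10.35 [0.55238671 0.17924813 0.19853994] 60.0766071318875 [-0.11451259  0.88046562  0.14297188] [-1.11781862  0.42180352  0.91003114  1.93582983 -0.39068518  0.80064171
 -1.6188501 ]
```

View pics/w4b.png

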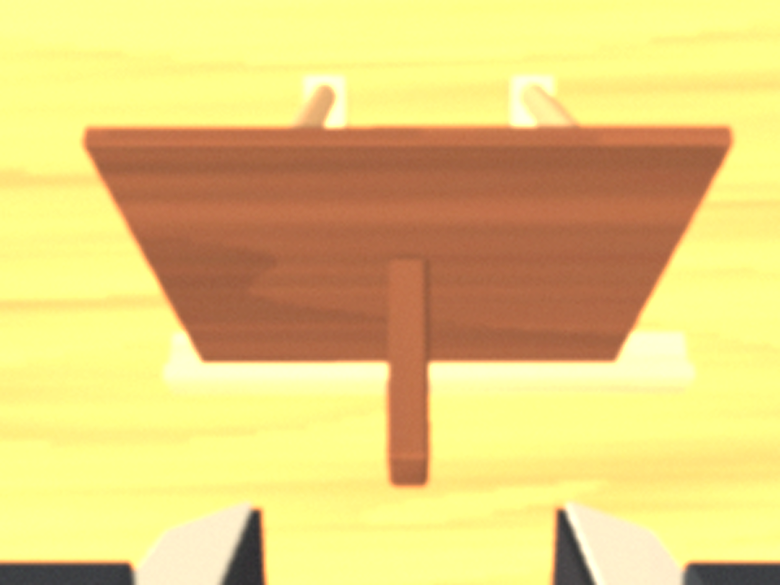

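The panel is back on its rest and square. Its corners are at (88,145), (729,145), (203,359) and (617,359) in crop pixels, and the pull's tip is at (408,459) to (408,485).

Run:
```python
from h import *
import pickle
np.set_printoptions(precision=4,suppress=True)
T=pickle.load(open('w4.pkl','rb'))
im=np.array([(88,145),(729,145),(203,359),(617,359),(388,459),(427,459),(391,485),(427,485),(389,260),(427,260)])/2.6+[100,40]
p=imaging.camera_params('wrist');K=np.array([[p['fx'],0,p['cx']],[0,p['fy'],p['cy']],[0,0,1]])
tip=-.067
ob=np.array([(-.003,.08,.13),(-.003,-.08,.13),(-.003,.08,0),(-.003,-.08,0),(tip,.006,.08),(tip,-.006,.08),(tip,.006,.05),(tip,-.006,.05),(-.003,.006,.08),(-.003,-.006,.08)])
ok,r,t=cv2.solvePnP(ob,im,K,None)
M=np.eye(4);M[:3,:3]=cv2.Rodrigues(r)[0];M[:3,3]=t[:,0]
W=T@p['hand_eye']@M
print('foot',W[:3,3],'eul',R.from_matrix(W[:3,:3]).as_euler('ZYX',degrees=True))
g=(W@[-.056,0,.065,1])[:3];print('pull56',g,(W@[-.05,0,.065,1])[:3])
Rm=tool(-10,-1.3);p=g+.002*Rm[:,2];print(p)
delta(p-.10*Rm[:,2],Rm);delta(p,Rm)
```

```text
foot [0.5822 0.1773 0.0211] eul [-1.4803 29.3321 -0.484 ]
pull56 [0.5652 0.1783 0.1052] [0.5704 0.1782 0.1023]
[0.5648 0.1783 0.1033]
xyz [3.03 0.05 0.16] ang [ 0.0006 -0.3492  0.0004] rows>= 1.9
xyz [-0.4   0.04  9.56] ang [ 0.0006 -0.3492  0.0004] rows>= 1.9
```

Emit:
{"api": "jog_arm", "payload": {
  "moves": [
    {"fingers": -0.3, "xyz": [1.5, 0, 0], "angular": [0, -0.18, 0]},
    {"fingers": -0.3, "xyz": [3, 0, 0.2], "angular": [0, -0.349, 0]},
    {"fingers": -0.3, "xyz": [3, 0, 0.2], "angular": [0, -0.349, 0]},
    {"fingers": -0.3, "xyz": [1.5, 0.05, 4.5], "angular": [0, -0.349, 0]},
    {"fingers": -0.3, "xyz": [0.3, 0.05, 7.8], "angular": [0, -0.349, 0]},
    {"fingers": -0.3, "xyz": [-0.4, 0.05, 9.5], "angular": [0, -0.349, 0]},
    {"fingers": -0.3, "xyz": [-0.4, 0.05, 9.5], "angular": [0, -0.349, 0]},
    {"fingers": 1, "xyz": [-0.4, 0.05, 9.5], "angular": [0, -0.349, 0]},
    {"fingers": 1, "xyz": [-0.4, 0.05, 9.5], "angular": [0, -0.349, 0]},
    {"fingers": 1, "xyz": [-0.4, 0.05, 9.5], "angular": [0, -0.349, 0]},
    {"fingers": 1, "xyz": [-0.4, 0.05, 9.5], "angular": [0, -0.349, 0]},
    {"fingers": 1, "xyz": [-0.4, 0.05, 9.5], "angular": [0, -0.349, 0]}
  ],
  "grip_force": 55
}}

```text
clock: 11.9
position: [0.5653, 0.1782, 0.1048]
ee_rot: [-3.128, 0.035, 0.271]
force: [0.0, -1.0, 0.2]
width: 0.154
```

Run:
```python
from ik import *
s=arm.observe();print(s['clock'],s['position'],s['ee_rot'],s['width']*92,s['force'],s['joints'])
A=np.array;g=A(s['position']);off=(-.006,0,0)
w=[(g+[-.04,0,.20],tool(-10,-1.3)),(A([.49,-.19,.32]),tool(-10,11.65)),tool_for_foot((-.035,0,.13),-9,20,off=off),tool_for_foot((0,0,.091),-9,20,off=off),tool_for_foot((.0035,0,.091),7,20,off=off)]
print(sim(s['joints'],w,trace=True)[1])
delta(*w[0]);delta(*w[1])
```

```text
11.9 [0.56533507 0.17821795 0.10475914] [-3.12787298  0.03532311  0.27144781] 14.20022225326451 [ 0.03878135 -0.99576649  0.22932714] [-0.81468818  0.71610144  0.7376661   1.69859628 -0.54866579  1.12653882
 -1.46277348]
  wp [-0.95  0.46  0.86  1.57 -0.37  1.45 -1.62] err0.0000 margin 0.46
  wp [-0.41  0.39  0.9   1.63 -0.19  1.4  -0.85] err0.0000 margin 0.42
  wp [-0.05  0.25  0.59  2.23 -1.04  0.54  0.01] err0.0000 margin 0.28
  wp [-0.    0.36  0.5   2.21 -1.22  0.49  0.15] err0.0000 margin 0.10
  wp [-0.32  0.47  0.82  1.97 -0.7   0.77 -0.46] err0.0000 margin 0.50
0.09615820833241195
xyz [ -7.38   0.09 -19.01] ang [ 0.0002 -0.0014  0.0001] rows>= 3.3
xyz [-10.31  36.99 -20.04] ang [-0.0389 -0.0014 -0.2225] rows>= 6.9
```

Emit:
{"api": "jog_arm", "payload": {
  "moves": [
    {"fingers": 1, "xyz": [0, 0, 0], "angular": [0, 0, 0]},
    {"fingers": 1, "xyz": [0, 0, 0], "angular": [0, 0, 0]},
    {"fingers": 1, "xyz": [-1.2, 0, -3], "angular": [0, 0, 0]},
    {"fingers": 1, "xyz": [-3, 0, -8], "angular": [0, 0, 0]},
    {"fingers": 1, "xyz": [-5.2, 0, -13.5], "angular": [0, 0, 0]},
    {"fingers": 1, "xyz": [-7.4, 0, -19], "angular": [0, 0, 0]},
    {"fingers": 1, "xyz": [-8, 6, -19.5], "angular": [-0.006, 0, -0.035]},
    {"fingers": 1, "xyz": [-8.6, 12, -19.7], "angular": [-0.013, 0, -0.07]},
    {"fingers": 1, "xyz": [-9, 18, -19.8], "angular": [-0.02, 0, -0.11]},
    {"fingers": 1, "xyz": [-9.4, 24, -19.9], "angular": [-0.026, 0, -0.145]},
    {"fingers": 1, "xyz": [-9.8, 30, -20], "angular": [-0.032, 0, -0.18]},
    {"fingers": 1, "xyz": [-10.3, 37, -20], "angular": [-0.039, -0.001, -0.2225]}
  ]
}}

```text
clock: 13.4
position: [0.4901, -0.1841, 0.3193]
ee_rot: [3.096, 0.319, -0.271]
force: [1.4, -0.2, -1.9]
width: 0.126
```

Run:
```python
from ik import *
s=arm.observe();print(s['clock'],s['position'],s['ee_rot'],s['width']*92,s['force'],s['joints'])
off=(-.006,0,0)
for f in [(-.045,0,.16),(-.03,0,.125)]: delta(*tool_for_foot(f,-9,20,off=off))
```

```text
13.4 [ 0.49014443 -0.18407184  0.3193169 ] [ 3.09585616  0.31880853 -0.27069812] 11.614929616246934 [ 1.38380694 -0.22809432 -1.87453353] [-0.42212902  0.38631707  0.90325468  1.63814876 -0.19544657  1.40147103
 -0.85397548]
xyz [ 3.12  0.89 10.18] ang [-5.000e-04  6.806e-01  1.900e-03] rows>= 3.6
xyz [ 5.2   0.9  13.36] ang [-5.000e-04  6.806e-01  1.900e-03] rows>= 3.6
```

Emit:
{"api": "jog_arm", "payload": {
  "moves": [
    {"fingers": 1, "xyz": [0, 0.4, 1], "angular": [0, 0.17, 0]},
    {"fingers": 1, "xyz": [0.5, 0.8, 3], "angular": [0, 0.34, 0]},
    {"fingers": 1, "xyz": [1.5, 0.9, 6], "angular": [0, 0.51, 0]},
    {"fingers": 1, "xyz": [3.1, 0.9, 10.2], "angular": [0, 0.68, 0.002]},
    {"fingers": 1, "xyz": [3.1, 0.9, 10.2], "angular": [0, 0.68, 0.002]},
    {"fingers": 1, "xyz": [4.2, 0.9, 11.8], "angular": [0, 0.68, 0.002]},
    {"fingers": 1, "xyz": [5.2, 0.9, 13.4], "angular": [0, 0.68, 0.002]},
    {"fingers": 1, "xyz": [5.2, 0.9, 13.4], "angular": [0, 0.68, 0.002]},
    {"fingers": 1, "xyz": [5.2, 0.9, 13.4], "angular": [0, 0.68, 0.002]}
  ]
}}

```text
clock: 14.52
position: [0.5196, -0.1861, 0.1788]
ee_rot: [-2.979, -0.3, -0.769]
force: [0.1, 0.4, -2.2]
width: 0.125
```

Run:
```python
from ik import *
s=arm.observe();print(s['clock'],s['position'],s['ee_rot'],s['width']*92,s['force'],s['joints'])
off=(-.006,0,0)
w=imaging.get_image('wrist')[:,:,::-1];im=imaging.get_image('side')[:,:,::-1]
cv2.imwrite('pics/w5.png',w);cv2.imwrite('pics/s5.png',im)
c=np.hstack([cv2.resize(w[:300],None,fx=.8,fy=.8),cv2.resize(im[105:225,210:304],None,fx=4,fy=4,interpolation=cv2.INTER_CUBIC)[:480]] ) if 0 else None
A=cv2.resize(w,(400,300));B=cv2.resize(im[105:225,210:310],None,fx=4,fy=4,interpolation=cv2.INTER_CUBIC)
C=np.zeros((480,800,3),'uint8');C[:300,:400]=A;C[:,400:]=B
cv2.imwrite('pics/p5.png',np.clip(C*1.5,0,255).astype('uint8'))
for f in [(-.012,0,.112),(-.004,0,.104),(-.001,0,.096)]: delta(*tool_for_foot(f,-9,20,off=off))
```

```text
14.525 [ 0.51963802 -0.18605808  0.17875922] [-2.97916131 -0.30031717 -0.76934985] 11.469071845388676 [ 0.05728932  0.39754737 -2.15481606] [-0.10445016  0.27027182  0.65563243  2.23005377 -1.08659071  0.54984444
  0.04596941]
xyz [0.85 0.1  2.02] ang [ 0.0013 -0.0004 -0.0016] rows>= 0.4
xyz [1.16 0.1  3.11] ang [ 0.0013 -0.0004 -0.0016] rows>= 0.5
xyz [1.04 0.09 3.95] ang [ 0.0013 -0.0004 -0.0016] rows>= 0.7
```

View pics/p5.png

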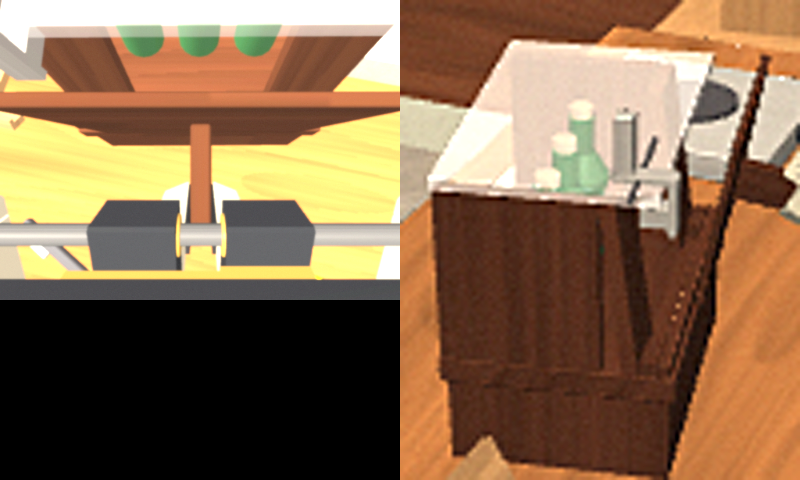

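In the side view the panel stands before the sill leaning out. Its near edge runs from about (301,120) to (289,170) in image pixels, and the wrist view shows it parallel to the roof edge. I'll compare this with the prediction.

Run:
```python
from ik import *
np.set_printoptions(precision=4,suppress=True)
T=pose();Rt=T[:3,:3]
# panel pose from tool: panel R = tool * const
P=Rt@tool(-10,-1.3).T@np.eye(3) if 0 else None
rel=tool(20-30,0).T@panelR(30,0)
Pm=Rt@rel; g=T[:3,3]-.002*Rt[:,2]; foot=g-Pm@np.array([-.056,0,.065])
print('foot case',C.T@(foot-O),'euler',R.from_matrix(C.T@Pm).as_euler('ZYX',degrees=True))
for n,X_ in [('topL',(0,.08,.13)),('footL',(0,.08,0)),('topR',(0,-.08,.13)),('footR',(0,-.08,0))]:
    print(n,proj('side',foot+Pm@np.array(X_)),proj('top',foot+Pm@np.array(X_)))
Z=lambda x,y,z:O+C@np.array([x,y,z])
print('lip L end top',proj('side',Z(-.0165,.125,.102)),'roof FL',proj('side',Z(-.008,.125,.236)))
w=cv2.imread('pics/w5.png').astype(int);print(w[110:160,330].sum(1))
print(proj('wrist',foot+Pm@[-.003,0,.13],T),proj('wrist',foot+Pm@[.003,0,.13],T),proj('wrist',foot+Pm@[-.003,0,0],T))
```

```text
foot case [-0.0292  0.0009  0.1256] euler [-0.1137 -9.024  -0.0219]
topL [292.5349 141.1983] [323.3111 199.8481]
footL [284.3043 180.9575] [315.5258 200.5976]
topR [300.2146 118.429 ] [379.55   188.0643]
footR [292.3353 155.8323] [366.8265 189.8523]
lip L end top [277.3491 195.3975] roof FL [274.798  153.0068]
[288 288 295 291 284 277 265 252 270 287 293 298 294 295 288 288 284 284
 280 272 273 273 271 264 250 237 218 185 148 137 136 131 133 136 144 143
 146 147 139 152 150 154 157 146 140 135 140 138 140 143]
[254.9411 133.0793] [254.9547 112.8711] [256.0334 174.4721]
```

Run:
```python
from ik import *
np.set_printoptions(precision=1,suppress=True)
T=pose();Rt=T[:3,:3]
rel=tool(-10,0).T@panelR(30,0)
Pm=Rt@rel; g=T[:3,3]-.002*Rt[:,2]; foot=g-Pm@np.array([-.056,0,.065])
k=1/1.28
for X_ in [(-.003,.08,.13),(-.003,.08,0),(-.003,-.08,0),(-.067,0,.08),(-.003,0,.08)]: print('panel',X_,proj('wrist',foot+Pm@np.array(X_),T)*k)
Z=lambda x,y,z:O+C@np.array([x,y,z])
for X_ in [(-.0165,.125,.102),(-.0165,-.125,.102),(-.008,.125,.236),(-.008,-.125,.236),(-.008,-.0,.236)]: print('case',X_,proj('wrist',Z(*X_),T)*k)
w=cv2.imread('pics/w5.png');c=cv2.resize(w[90:200,40:472],None,fx=1.85,fy=3,interpolation=cv2.INTER_CUBIC)
cv2.imwrite('pics/w5c.png',np.clip(c*1.5,0,255).astype('uint8'))
```

```text
panel (-0.003, 0.08, 0.13) [-13.3 103.9]
panel (-0.003, 0.08, 0) [109.7 136.3]
panel (-0.003, -0.08, 0) [290.4 136.3]
panel (-0.067, 0, 0.08) [199.6 236.3]
panel (-0.003, 0, 0.08) [199.7 123.2]
case (-0.0165, 0.125, 0.102) [ 74.1 126.9]
case (-0.0165, -0.125, 0.102) [327.7 126.5]
case (-0.008, 0.125, 0.236) [-60.8  29.6]
case (-0.008, -0.125, 0.236) [463.1  29. ]
case (-0.008, -0.0, 0.236) [201.3  29.3]
```

View pics/w5c.png

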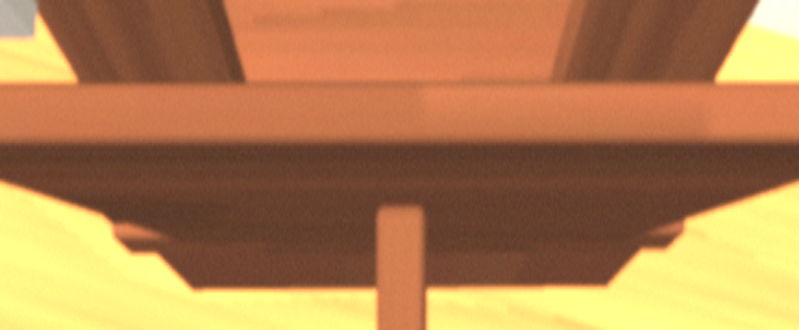

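```bash
cat > slip.py <<'E'
from ik import *
def pan(T,v): # v: dlean(rad), dx,dz grip offset (panel frame)
    Rt=T[:3,:3];Pm=Rt@tool(-10,0).T@panelR(30+np.degrees(v[0]),0)
    return T[:3,3]-.002*Rt[:,2]-Pm@np.array([-.056+v[1],0,.065+v[2]]),Pm
E
python3 - <<'E'
from slip import *
np.set_printoptions(precision=4,suppress=True)
T=pose()
def res(v,full=False):
    f,Pm=pan(T,v);q=lambda *x:proj('wrist',f+Pm@np.array(x),T)
    r=np.array([q(-.003,.08,0)[1]-186,q(-.003,-.08,0)[1]-185.7,q(-.003,-.08,0)[0]-q(-.003,.08,0)[0]-224.3,q(-.003,0,.13)[1]-137.3,q(.003,0,.13)[1]-118.3,q(-.003,0,.08)[1]-158.7])
    return r
o=least_squares(res,[0,0,0]);print(np.degrees(o.x[0]),o.x,o.fun)
o2=least_squares(lambda v:np.r_[res(v),np.array(v[1:])*1000],[0,0,0]);print(np.degrees(o2.x[0]),o2.x,o2.fun[:6])
for v in (o.x,o2.x):
    f,Pm=pan(T,v);print('foot case',C.T@(f-O),'top',C.T@(f+Pm@[0,0,.13]-O),[proj('side',f+Pm@np.array(a)).round(1) for a in [(0,.08,.13),(0,.08,0),(0,-.08,.13)]])
E
```

```text
3.185776848949448 [0.0556 0.0023 0.0052] [-1.7422 -1.3399 -0.52   -1.4791 -0.8152  5.4152]
3.024306108187903 [0.0528 0.0027 0.003 ] [-1.8546 -1.4514  1.7023 -1.6749 -1.4445  5.4185]
foot case [-0.0342  0.0009  0.1166] top [-0.0474  0.0009  0.2459] [array([291.7, 143.8]), array([285.9, 183.8]), array([299.4, 120.8])]
foot case [-0.0346  0.0009  0.1189] top [-0.0482  0.0009  0.2482] [array([292. , 143.1]), array([286.1, 183.1]), array([299.7, 120.2])]
```

```bash
cat >> slip.py <<'E'
V=np.array([.054,.0025,.0042])
def tgt(fc,lean,v=V):  # tool pose so that actual foot in case = fc with actual lean (deg)
    P=panelR(lean,YAW);d=lean-np.degrees(v[0])
    Rm=tool(20-d,YAW);return O+C@np.array(fc)+P@np.array([-.056+v[1],0,.065+v[2]])+.002*Rm[:,2],Rm
E
python3 - <<'E'
from slip import *
np.set_printoptions(precision=2,suppress=True)
q=arm.observe()['joints']
for L in (-7.5,-8.5,-10):
    w=[tgt((-.03,0,.118),L),tgt((-.012,0,.112),L),tgt((-.003,0,.104),L),tgt((-.001,0,.094),L),tgt((.0025,0,.0905),7)]
    print(L,sim(q,w,trace=True)[1])
    if L==-8.5:
        for x in w[:4]: delta(*x)
E
```

```text
wp [-0.07  0.27  0.63  2.24 -1.17  0.54  0.13] err0.0000 margin 0.15
  wp [-0.08  0.31  0.61  2.22 -1.2   0.54  0.13] err0.0000 margin 0.12
  wp [-0.07  0.33  0.59  2.21 -1.23  0.53  0.16] err0.0000 margin 0.09
  wp [-0.05  0.35  0.57  2.22 -1.28  0.53  0.21] err0.0000 margin 0.04
  wp [-0.33  0.46  0.85  2.   -0.79  0.74 -0.37] err0.0000 margin 0.47
-7.5 0.036655507440797264
  wp [-0.05  0.27  0.61  2.26 -1.22  0.54  0.19] err0.0000 margin 0.10
  wp [-0.06  0.31  0.6   2.23 -1.25  0.54  0.19] err0.0000 margin 0.07
  wp [-0.05  0.33  0.58  2.23 -1.29  0.53  0.22] err0.0000 margin 0.03
  wp [ 0.02  0.34  0.5   2.23 -1.32  0.5   0.25] err0.0000 margin 0.00
  wp [-0.3   0.45  0.8   2.   -0.76  0.73 -0.39] err0.0000 margin 0.52
-8.5 3.1226741242340594e-05
xyz [0.03 0.1  0.29] ang [ 0.    0.04 -0.  ] rows>= 0.2
xyz [1.31 0.1  1.69] ang [ 0.    0.04 -0.  ] rows>= 0.3
xyz [1.71 0.09 2.82] ang [ 0.    0.04 -0.  ] rows>= 0.5
xyz [1.4  0.09 3.79] ang [ 0.    0.04 -0.  ] rows>= 0.6
  wp [-0.02  0.27  0.6   2.28 -1.3   0.54  0.28] err0.0000 margin 0.02
  wp [ 0.01  0.3   0.53  2.25 -1.32  0.52  0.27] err0.0000 margin 0.00
  wp [ 0.13  0.31  0.36  2.24 -1.32  0.46  0.26] err0.0000 margin 0.00
  wp [ 0.29  0.32  0.17  2.23 -1.32  0.4   0.27] err0.0000 margin 0.00
  wp [-0.15  0.4   0.59  1.99 -0.62  0.66 -0.53] err0.0000 margin 0.54
-10 2.220446049250313e-16
```

Emit:
{"api": "jog_arm", "payload": {
  "moves": [
    {"fingers": 1, "xyz": [0, 0.1, 0.3], "angular": [0, 0.04, 0]},
    {"fingers": 1, "xyz": [0.7, 0.1, 1], "angular": [0, 0.04, 0]},
    {"fingers": 1, "xyz": [1.3, 0.1, 1.7], "angular": [0, 0.04, 0]},
    {"fingers": 1, "xyz": [1.3, 0.1, 1.7], "angular": [0, 0.04, 0]}
  ]
}}

```text
clock: 15.12
position: [0.5404, -0.1821, 0.1698]
ee_rot: [-2.959, -0.302, -0.827]
force: [0.7, 0.5, -2.2]
width: 0.135
```

```bash
cat > st.py <<'E'
from slip import *
np.set_printoptions(precision=4,suppress=True)
s=arm.observe();print(s['clock'],s['width']*92,'F',s['force'],'M',s['ft_torque'],s['joints'])
f,Pm=pan(pose(),V);print('foot case',C.T@(f-O),'top',C.T@(f+Pm@[0,0,.13]-O))
w=imaging.get_image('wrist')[:,:,::-1];n='pics/wr_%d.png'%int(s['clock']*1000);cv2.imwrite(n,w)
E
python3 st.py
python3 - <<'E'
from slip import *
for f in [(-.004,0,.106),(-.003,0,.102),(-.002,0,.095)]: delta(*tgt(f,-8.5))
E
```

```text
15.125 12.41266601441577 F [ 0.7156  0.5236 -2.2245] M [-0.103   0.9381  0.0088] [-0.0533  0.3066  0.5882  2.2288 -1.2322  0.5324  0.1724]
foot case [-0.0113  0.0006  0.1106] top [-0.0297  0.0006  0.2393]
xyz [0.39 0.05 0.81] ang [ 0.0005  0.0063 -0.0006] rows>= 0.1
xyz [0.26 0.05 1.2 ] ang [ 0.0005  0.0063 -0.0006] rows>= 0.2
xyz [-0.01  0.05  1.86] ang [ 0.0005  0.0063 -0.0006] rows>= 0.3
```

Emit:
{"api": "jog_arm", "payload": {
  "moves": [
    {"fingers": 1, "xyz": [0.3, 0.05, 0.6], "angular": [0, 0.006, 0]},
    {"fingers": 1, "xyz": [0.4, 0.05, 0.8], "angular": [0, 0.006, 0]},
    {"fingers": 1, "xyz": [0.26, 0.05, 1.2], "angular": [0, 0.006, 0]},
    {"fingers": 1, "xyz": [0.26, 0.05, 1.2], "angular": [0, 0.006, 0]}
  ]
}}

```text
clock: 15.68
position: [0.5474, -0.1816, 0.1606]
ee_rot: [-2.956, -0.298, -0.836]
force: [-0.6, 0.8, -2.2]
width: 0.127
```

```bash
python3 st.py
```

```text
15.675 11.6873503841648 F [-0.5542  0.8096 -2.2422] M [-0.1882  0.8913 -0.0446] [-0.0087  0.3272  0.5293  2.2265 -1.2833  0.5131  0.2149]
foot case [-0.0039 -0.0004  0.1017] top [-0.0231 -0.0004  0.2303]
```

Emit:
{"api": "jog_arm", "payload": {
  "moves": [
    {"fingers": 1, "xyz": [-0.13, 0.0, 0.25], "angular": [0, 0, 0]},
    {"fingers": 1, "xyz": [-0.27, 0.0, 0.5], "angular": [0, 0, 0]},
    {"fingers": 1, "xyz": [-0.27, 0.0, 0.5], "angular": [0, 0, 0]}
  ]
}}

```text
clock: 16.1
position: [0.5478, -0.1815, 0.1551]
ee_rot: [-2.956, -0.298, -0.836]
force: [0.2, -0.2, -2.1]
width: 0.126
```

```bash
python3 st.py
```

```text
16.1 11.553715120764007 F [ 0.2028 -0.2325 -2.1021] M [-0.1506  0.8641 -0.0117] [ 0.0399  0.3317  0.4677  2.228  -1.2972  0.4909  0.2304]
foot case [-0.0035 -0.0004  0.0963] top [-0.0227 -0.0004  0.2248]
```

Emit:
{"api": "jog_arm", "payload": {
  "moves": [
    {"fingers": 1, "xyz": [-0.14, 0.0, 0.25], "angular": [0, 0, 0]},
    {"fingers": 1, "xyz": [-0.27, 0.0, 0.5], "angular": [0, 0, 0]},
    {"fingers": 1, "xyz": [-0.27, 0.0, 0.5], "angular": [0, 0, 0]}
  ]
}}

```text
clock: 16.52
position: [0.5482, -0.1815, 0.1496]
ee_rot: [-2.956, -0.298, -0.837]
force: [-0.4, 0.6, -2.1]
width: 0.127
```

```bash
python3 st.py
```

```text
16.525 11.638516028115665 F [-0.3706  0.5763 -2.1293] M [-0.1489  0.867  -0.003 ] [ 0.1048  0.3354  0.3853  2.2279 -1.3044  0.4611  0.2398]
foot case [-0.0031 -0.0005  0.0907] top [-0.0223 -0.0005  0.2193]
```

Run:
```python
from slip import *
im=imaging.get_image('side')[:,:,::-1];w=imaging.get_image('wrist')[:,:,::-1]
C_=np.zeros((600,800,3),'uint8')
C_[:300]=cv2.resize(w[80:210,50:462],(800,300),interpolation=cv2.INTER_CUBIC)
C_[300:,:400]=cv2.resize(im[125:215,225:345],(400,300),interpolation=cv2.INTER_CUBIC)
t=imaging.get_image('top')[:,:,::-1];C_[300:,400:]=cv2.resize(t[140:230,280:400],(400,300),interpolation=cv2.INTER_CUBIC)
cv2.imwrite('pics/p6.png',np.clip(C_*1.7,0,255).astype('uint8'))
```

```text
(no output)
```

View pics/p6.png

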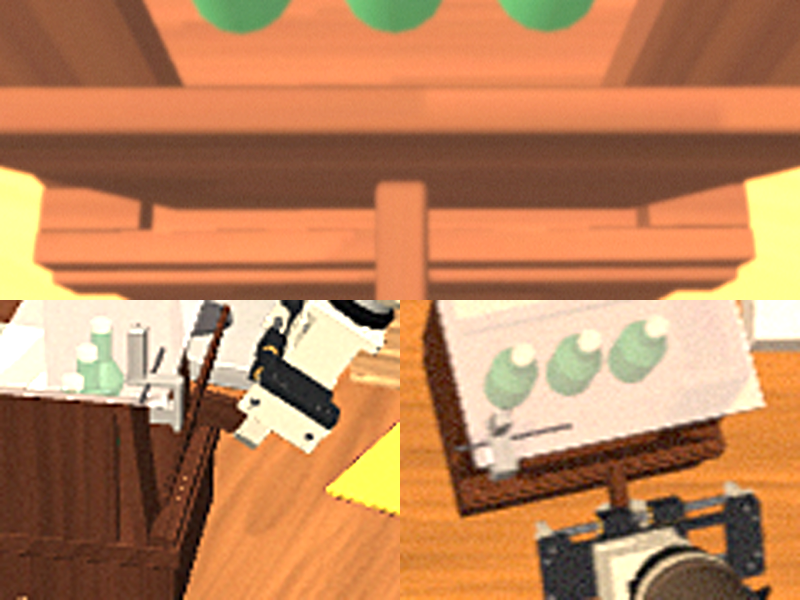

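The wrist crop shows the foot behind the lip: the bottom edge is at crop row 208, with end blocks at columns 147 and 640 and a lip edge at row 230. I'll project the known sill lines to confirm the depth.

Run:
```python
from slip import *
T=pose();np.set_printoptions(precision=0,suppress=True)
cr=lambda q:((q-[50,80])*[800/412,300/130])
Z=lambda *x:cr(proj('wrist',O+C@np.array(x),T))
for n,a in [('lip inner top',(-.0065,.089,.102)),('lip outer top L',(-.0165,.125,.102)),('lip outer top grooveend',(-.0165,.089,.102)),('floor front',(-.0065,.089,.09)),('floor rear',(.0065,.089,.09)),('rear sill top',(.0065,-.089,.102)),('post foot in',(.0065,.065,.09)),('roof',(-.008,0,.226)),('endR',(-.0065,-.089,.102)),('sill bottom out',(-.0165,.125,.07))]: print(n,Z(*a))
f,Pm=pan(T,V)
for a in [(-.003,.08,0),(-.003,-.08,0),(-.003,0,.13),(.003,0,.13),(-.003,0,.08)]: print('panel',a,cr(proj('wrist',f+Pm@np.array(a),T)))
```

```text
lip inner top [143. 233.]
lip outer top L [ 36. 266.]
lip outer top grooveend [141. 266.]
floor front [156. 243.]
floor rear [160. 203.]
rear sill top [650. 190.]
post foot in [224. 203.]
roof [395. -12.]
endR [654. 232.]
sill bottom out [ 82. 288.]
panel (-0.003, 0.08, 0) [182. 241.]
panel (-0.003, -0.08, 0) [618. 241.]
panel (-0.003, 0, 0.13) [398. 129.]
panel (0.003, 0, 0.13) [398.  86.]
panel (-0.003, 0, 0.08) [399. 194.]
```

The sill matches the projection well, but the visible panel bottom is at row 208, not the predicted 241. So the "foot" edge I fitted earlier was the case's own base. I'll refit the in-grip offset from this image.

Run:
```python
from slip import *
np.set_printoptions(precision=4,suppress=True)
T=pose();cr=lambda q:((q-[50,80])*[800/412,300/130])
def res(v):
    f,Pm=pan(T,v);q=lambda *x:cr(proj('wrist',f+Pm@np.array(x),T))[1]
    return np.array([q(-.003,0,0)-208,q(-.003,0,.13)-133,q(.003,0,.13)-88,q(-.003,0,.08)-182])
for l in (0,.5,1):
    o=least_squares(lambda v:np.r_[res(v),l*np.array(v[1:])*1000],[0,0,0])
    f,Pm=pan(T,o.x);print(np.degrees(o.x[0]),o.x[1:],o.fun[:4],'foot',C.T@(f-O),'top',C.T@(f+Pm@[0,0,.13]-O),cr(proj('wrist',f+Pm@[-.003,.08,0],T)),cr(proj('wrist',f+Pm@[-.003,-.08,0],T)))
print(res([0,0,0]))
```

```text
-1.814180802345058 [-0.0005  0.0013] [ 1.6139  1.6598 -0.5811 -2.6844] foot [ 0.0042 -0.0005  0.1001] top [-0.026  -0.0004  0.2265] [175.1376 209.4961] [625.051  209.7318]
-1.8658843191063714 [-0.0004  0.0005] [ 1.5713  1.8391 -0.8229 -2.5474] foot [ 0.004  -0.0005  0.1009] top [-0.0263 -0.0004  0.2273] [174.3065 209.4531] [625.8706 209.6896]
-1.8881363896452876 [-0.0003  0.0002] [ 1.5672  1.9274 -0.9333 -2.4719] foot [ 0.0039 -0.0005  0.1012] top [-0.0265 -0.0004  0.2276] [173.9162 209.4488] [626.2554 209.6857]
[ 10.1745 -10.1531 -11.8003  -2.4221]
```

```bash
sed -i 's/^V=.*/V=np.array([-.0323,-.0004,.0006])/' slip.py
python3 - <<'E'
from slip import *
np.set_printoptions(precision=2,suppress=True)
w=[tgt((0.0,0,.101),-12),tgt((0.0,0,.096),-12),tgt((0,0,.0915),-12),tgt((.0005,0,.0905),-4),tgt((.002,0,.0905),3),tgt((.003,0,.0905),7)]
print(sim(arm.observe()['joints'],w,trace=True)[1])
for x in w: delta(*x)
E
```

```text
wp [ 0.07  0.33  0.42  2.22 -1.22  0.47  0.15] err0.0000 margin 0.10
  wp [ 0.08  0.34  0.41  2.22 -1.25  0.46  0.18] err0.0000 margin 0.07
  wp [ 0.09  0.35  0.4   2.22 -1.27  0.46  0.2 ] err0.0000 margin 0.05
  wp [-0.13  0.38  0.61  2.12 -0.9   0.56 -0.21] err0.0000 margin 0.42
  wp [-0.25  0.43  0.73  2.01 -0.71  0.7  -0.44] err0.0000 margin 0.56
  wp [-0.3   0.47  0.78  1.94 -0.64  0.79 -0.52] err0.0000 margin 0.54
0.0505895907874645
xyz [-0.13 -0.03 -0.31] ang [ 0.   -0.03 -0.  ] rows>= 0.1
xyz [-0.4  -0.03  0.11] ang [ 0.   -0.03 -0.  ] rows>= 0.1
xyz [-0.63 -0.03  0.5 ] ang [ 0.   -0.03 -0.  ] rows>= 0.1
xyz [ 0.48 -0.03  0.25] ang [ 0.   -0.17 -0.  ] rows>= 0.9
xyz [ 1.63 -0.04  0.15] ang [ 0.   -0.29 -0.  ] rows>= 1.5
xyz [ 2.3  -0.04  0.15] ang [ 0.   -0.36 -0.  ] rows>= 1.9
```

Emit:
{"api": "jog_arm", "payload": {
  "moves": [
    {"fingers": 1, "xyz": [-0.13, 0, -0.3], "angular": [0, -0.03, 0]},
    {"fingers": 1, "xyz": [-0.4, 0, 0.1], "angular": [0, -0.03, 0]},
    {"fingers": 1, "xyz": [-0.52, 0, 0.3], "angular": [0, -0.03, 0]},
    {"fingers": 1, "xyz": [-0.6, 0, 0.45], "angular": [0, -0.03, 0]},
    {"fingers": 1, "xyz": [-0.6, 0, 0.45], "angular": [0, -0.03, 0]}
  ]
}}

```text
clock: 17.35
position: [0.546, -0.1818, 0.1427]
ee_rot: [-2.971, -0.3, -0.794]
force: [4.3, 1.3, -2.6]
width: 0.127
```

```bash
python3 st.py
```

```text
17.35 11.646597525724966 F [ 4.2834  1.2542 -2.5565] M [-0.0365  0.0968  0.1487] [ 0.0939  0.3456  0.3895  2.2187 -1.2463  0.455   0.1792]
foot case [ 0.0002 -0.0003  0.0917] top [-0.0264 -0.0003  0.219 ]
```

Run:
```python
from slip import *
w=[tgt((.0025,0,.0915),-9),tgt((.003,0,.0915),-4),tgt((.0035,0,.0912),1),tgt((.0040,0,.0910),5),tgt((.0042,0,.0908),7.5)]
for x in w: delta(*x)
```

```text
xyz [ 0.57 -0.03 -0.01] ang [ 0.0006 -0.0483 -0.0016] rows>= 0.3
xyz [ 1.32 -0.03 -0.21] ang [ 0.0005 -0.1356 -0.0016] rows>= 0.7
xyz [ 2.07 -0.03 -0.33] ang [ 0.0005 -0.2229 -0.0016] rows>= 1.2
xyz [ 2.69 -0.03 -0.37] ang [ 0.0004 -0.2927 -0.0016] rows>= 1.6
xyz [ 3.06 -0.03 -0.37] ang [ 0.0004 -0.3363 -0.0017] rows>= 1.8
```

Emit:
{"api": "jog_arm", "payload": {
  "moves": [
    {"fingers": 1, "xyz": [0.57, 0, 0], "angular": [0, -0.048, 0]},
    {"fingers": 1, "xyz": [0.95, 0, -0.1], "angular": [0, -0.09, 0]},
    {"fingers": 1, "xyz": [1.32, 0, -0.2], "angular": [0, -0.135, 0]},
    {"fingers": 1, "xyz": [1.32, 0, -0.2], "angular": [0, -0.135, 0]}
  ]
}}

```text
clock: 17.9
position: [0.5565, -0.1794, 0.151]
ee_rot: [-3.03, -0.309, -0.594]
force: [0.1, 0.2, -1.8]
width: 0.127
```

```bash
python3 st.py
```

```text
17.9 11.667617323587073 F [ 0.0707  0.1664 -1.794 ] M [-0.0924  0.639   0.0357] [-0.1046  0.3721  0.5725  2.1086 -0.8722  0.5536 -0.243 ]
foot case [ 0.0034 -0.0001  0.0914] top [-0.0057  0.      0.2211]
```

Run:
```python
from slip import *
w=[tgt((.0030,0,.0912),1),tgt((.0032,0,.0908),4),tgt((.0034,0,.0905),6)]
for x in w: delta(*x)
```

```text
xyz [ 0.72  0.01 -0.26] ang [ 0.0004 -0.0877 -0.0008] rows>= 0.5
xyz [ 1.15  0.   -0.35] ang [ 0.0004 -0.1401 -0.0009] rows>= 0.7
xyz [ 1.44  0.   -0.38] ang [ 0.0003 -0.175  -0.0009] rows>= 0.9
```

Emit:
{"api": "jog_arm", "payload": {
  "moves": [
    {"fingers": 1, "xyz": [0.37, 0, -0.13], "angular": [0, -0.044, 0]},
    {"fingers": 1, "xyz": [0.72, 0, -0.26], "angular": [0, -0.088, 0]},
    {"fingers": 1, "xyz": [1.15, 0, -0.35], "angular": [0, -0.14, 0]},
    {"fingers": 1, "xyz": [1.15, 0, -0.35], "angular": [0, -0.14, 0]}
  ]
}}

```text
clock: 18.45
position: [0.5654, -0.1776, 0.1582]
ee_rot: [-3.077, -0.313, -0.383]
force: [0.4, -0.6, -2.4]
width: 0.126
```

```bash
python3 st.py
python3 - <<'E'
from slip import *
w=[tgt((.0034,0,.0900),6),tgt((.0034,0,.0890),7),tgt((.0036,0,.0885),8)]
for x in w: delta(*x)
E
```

```text
18.45 11.599150861841956 F [ 0.357  -0.5906 -2.4123] M [-0.0987  0.4987  0.0258] [-0.2374  0.4322  0.7053  1.9879 -0.6618  0.7114 -0.4885]
foot case [0.0037 0.     0.0908] top [ 0.0126 -0.      0.2205]
xyz [ 0.31 -0.01 -0.04] ang [-0.0003 -0.0356 -0.0016] rows>= 0.2
xyz [ 0.42 -0.01  0.  ] ang [-0.0003 -0.0531 -0.0016] rows>= 0.3
xyz [ 0.57 -0.01  0.  ] ang [-0.0003 -0.0705 -0.0016] rows>= 0.4
```

Emit:
{"api": "jog_arm", "payload": {
  "moves": [
    {"fingers": 1, "xyz": [0.3, 0, 0], "angular": [0, -0.036, 0]},
    {"fingers": 1, "xyz": [0.42, 0, 0.05], "angular": [0, -0.053, 0]},
    {"fingers": 1, "xyz": [0.42, 0, 0.15], "angular": [0, -0.053, 0]},
    {"fingers": 1, "xyz": [0.42, 0, 0.15], "angular": [0, -0.053, 0]}
  ]
}}

```text
clock: 19.0
position: [0.569, -0.1771, 0.1583]
ee_rot: [-3.091, -0.312, -0.303]
force: [-3.6, 1.7, 4.2]
width: 0.124
```

```bash
python3 st.py
```

```text
19.0 11.421370924082147 F [-3.568   1.6706  4.1843] M [0.2368 0.5078 0.0513] [-0.2655  0.4633  0.735   1.9417 -0.6139  0.7717 -0.5486]
foot case [ 0.0037 -0.0003  0.0884] top [ 0.0194 -0.0005  0.2174]
```

Contact on the floor (about +6 N up) and the posts (-3.6 N), lean about 7°. I'll release and back straight out.

Emit:
{"api": "jog_arm", "payload": {
  "moves": [
    {"fingers": 0.3, "xyz": [0, 0, 0], "angular": [0, 0, 0]},
    {"fingers": -0.2, "xyz": [0, 0, 0], "angular": [0, 0, 0]},
    {"fingers": -0.2, "xyz": [0, 0, 0], "angular": [0, 0, 0]},
    {"fingers": -0.2, "xyz": [0, 0, 0], "angular": [0, 0, 0]},
    {"fingers": -0.2, "xyz": [-1.5, 0, -0.35], "angular": [0, 0, 0]},
    {"fingers": -0.2, "xyz": [-4, 0, -0.9], "angular": [0, 0, 0]},
    {"fingers": -0.2, "xyz": [-8, 0, -1.9], "angular": [0, 0, 0]},
    {"fingers": -0.2, "xyz": [-10, 0, -5], "angular": [0, 0, 0]},
    {"fingers": -0.2, "xyz": [-10, 0, -10], "angular": [0, 0, 0]},
    {"fingers": -0.2, "xyz": [-10, 0, -10], "angular": [0, 0, 0]}
  ]
}}

```text
clock: 20.3
position: [0.4543, -0.2021, 0.2398]
ee_rot: [-3.092, -0.31, -0.309]
force: [0.8, 0.1, -0.7]
width: 0.597
```

Run:
```python
from slip import *
import pickle
np.set_printoptions(precision=3,suppress=True)
s=arm.observe();print(s['clock'],s['position'],s['width']*92,s['force'],s['joints'])
T=pose();pickle.dump(T,open('w7.pkl','wb'));w=imaging.get_image('wrist')[:,:,::-1];cv2.imwrite('pics/w7.png',w)
cr=np.clip(cv2.resize(w,(800,600))*1.4,0,255).astype('uint8');cv2.imwrite('pics/w7b.png',cr)
Z=lambda *x:proj('wrist',O+C@np.array(x),T)*1.5625
P=panelR(7,YAW);f=O+C@np.array([.0035,0,.09])
for a in [(0,.08,.13),(0,-.08,.13),(-.003,0,0),(-.067,0,.08)]: print('home panel',a,proj('wrist',f+P@np.array(a),T)*1.5625)
print('knob',Z(.02,.106,.285),Z(.02,.106,.241),'roof',Z(-.008,.125,.236),Z(-.008,-.125,.236))
```

```text
20.3 [ 0.454 -0.202  0.24 ] 54.92366243615535 [ 0.822  0.084 -0.678] [-0.378  0.171  0.9    2.059 -0.351  0.851 -0.65 ]
home panel (0, 0.08, 0.13) [ 139.4   -157.238]
home panel (0, -0.08, 0.13) [ 646.032 -158.612]
home panel (-0.003, 0, 0) [396.481  54.514]
home panel (-0.067, 0, 0.08) [395.205 113.401]
knob [-178.861 -435.464] [   2.992 -222.416] roof [-40.517 -98.883] [ 824.839 -101.266]
```

View pics/w7b.png

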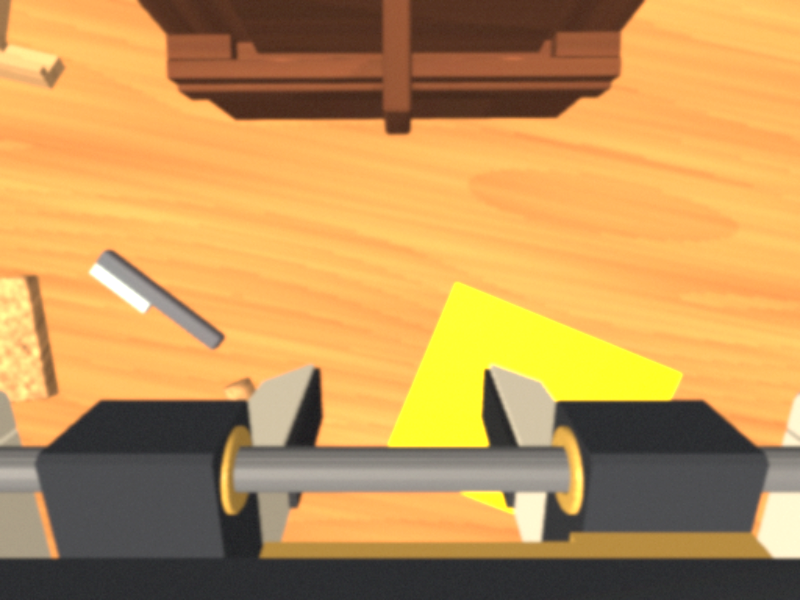

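The picture shows the panel home: the foot is at row 52 (predicted 54) and the pull's tip at (397,113), against (395,113) predicted. Next is the catch.

Run:
```python
from slip import *
np.set_printoptions(precision=2,suppress=True)
Z=lambda *x:O+C@np.array(x)
A=np.array;Rm=tool(0,YAW)
w=[(A([.454,-.15,.36]),tool(5,YAW)),(Z(.02,.16,.36),Rm),(Z(.02,.16,.270),Rm),(Z(.02,.075,.270),Rm)]
print(sim(arm.observe()['joints'],w,trace=True)[1])
for x in w: delta(*x)
```

```text
wp [-0.58  0.03  0.87  1.83 -0.07  1.22 -1.06] err0.0000 margin 0.45
  wp [-0.61  0.38  0.79  1.5  -0.27  1.38 -1.18] err0.0000 margin 0.53
  wp [-0.6   0.43  0.76  1.64 -0.32  1.19 -1.13] err0.0000 margin 0.56
  wp [-0.43  0.48  0.75  1.58 -0.34  1.22 -0.99] err0.0000 margin 0.57
0.4095198781363515
xyz [  3.37  -4.99 -11.75] ang [-0.   -0.11 -0.  ] rows>= 2.1
xyz [ 20.13 -16.07  -8.4 ] ang [-0.  -0.2 -0. ] rows>= 4.3
xyz [ 18.37 -16.07   0.43] ang [-0.  -0.2 -0. ] rows>= 3.9
xyz [18.39 -7.57  0.43] ang [-0.  -0.2 -0. ] rows>= 3.2
```

Emit:
{"api": "jog_arm", "payload": {
  "moves": [
    {"fingers": 1, "xyz": [1, -2, -5], "angular": [0, -0.05, 0]},
    {"fingers": 1, "xyz": [3.4, -5, -11.7], "angular": [0, -0.11, 0]},
    {"fingers": 1, "xyz": [3.4, -5, -11.7], "angular": [0, -0.11, 0]},
    {"fingers": 1, "xyz": [8, -9, -11], "angular": [0, -0.15, 0]},
    {"fingers": 1, "xyz": [13, -13, -10], "angular": [0, -0.18, 0]},
    {"fingers": 1, "xyz": [20.1, -16.1, -8.4], "angular": [0, -0.2, 0]},
    {"fingers": 1, "xyz": [20.1, -16.1, -8.4], "angular": [0, -0.2, 0]},
    {"fingers": 1, "xyz": [20.1, -16.1, -8.4], "angular": [0, -0.2, 0]}
  ]
}}

```text
clock: 21.35
position: [0.5996, -0.006, 0.3552]
ee_rot: [3.124, 0.318, -0.016]
force: [-0.3, -0.4, 0.0]
width: 0.006
```

```bash
cat > cs.py <<'E'
from slip import *
np.set_printoptions(precision=4,suppress=True)
s=arm.observe();print(s['clock'],s['width']*92,'F case',C.T@np.array(s['force']),'TCP case',C.T@(np.array(s['position'])-O),s['ee_rot'])
E
python3 cs.py
python3 - <<'E'
from slip import *
Z=lambda *x:O+C@np.array(x)
Rm=tool(0,YAW)
for x in [(.02,.16,.270),(.02,.135,.270),(.02,.076,.270)]: delta(Z(*x),Rm)
E
```

```text
21.35 0.5919753051945306 F case [-0.3391 -0.3149  0.0336] TCP case [0.0206 0.1611 0.3552] [ 3.124   0.3178 -0.0164]
xyz [0.03 0.11 8.52] ang [ 0.0003  0.0105 -0.0006] rows>= 1.4
xyz [0.04 2.61 8.52] ang [ 0.0003  0.0105 -0.0006] rows>= 1.4
xyz [0.04 8.51 8.52] ang [ 0.0003  0.0105 -0.0006] rows>= 1.9
```

Emit:
{"api": "jog_arm", "payload": {
  "moves": [
    {"fingers": 1, "xyz": [0, 0.1, 4], "angular": [0, 0.01, 0]},
    {"fingers": 1, "xyz": [0, 0.1, 7.5], "angular": [0, 0.01, 0]},
    {"fingers": 1, "xyz": [0, 0.1, 8.5], "angular": [0, 0.01, 0]},
    {"fingers": 1, "xyz": [0, 1.5, 8.5], "angular": [0, 0.01, 0]},
    {"fingers": 1, "xyz": [0, 2.5, 8.5], "angular": [0, 0.01, 0]},
    {"fingers": 1, "xyz": [0, 3.5, 8.5], "angular": [0, 0.01, 0]},
    {"fingers": 1, "xyz": [0, 4.5, 8.5], "angular": [0, 0.01, 0]},
    {"fingers": 1, "xyz": [0, 5.5, 8.5], "angular": [0, 0.01, 0]}
  ]
}}

```text
clock: 22.35
position: [0.6104, -0.0611, 0.2734]
ee_rot: [-3.125, -0.316, -0.007]
force: [1.5, 2.5, 1.6]
width: 0.003
```

```bash
python3 cs.py
```

```text
22.35 0.27198262755782554 F case [1.9571 2.1052 1.6324] TCP case [0.0201 0.105  0.2734] [-3.1249 -0.3163 -0.0068]
```

Emit:
{"api": "jog_arm", "payload": {
  "moves": [
    {"fingers": 1, "xyz": [0, 0.8, 0], "angular": [0, 0, 0]},
    {"fingers": 1, "xyz": [0, 1.6, 0], "angular": [0, 0, 0]},
    {"fingers": 1, "xyz": [0, 2.3, 0], "angular": [0, 0, 0]},
    {"fingers": 1, "xyz": [0, 2.3, 0], "angular": [0, 0, 0]}
  ]
}}

```text
clock: 22.85
position: [0.6145, -0.0842, 0.273]
ee_rot: [3.126, 0.314, 0.005]
force: [-0.3, 0.3, 0.2]
width: 0.003
```

```bash
python3 cs.py
```

```text
22.85 0.24545590364499315 F case [-0.2423  0.339   0.2408] TCP case [0.0193 0.0816 0.273 ] [3.1257 0.3141 0.0051]
```

Emit:
{"api": "jog_arm", "payload": {
  "moves": [
    {"fingers": 1, "xyz": [0, 0.3, 0], "angular": [0, 0, 0]},
    {"fingers": 1, "xyz": [0, 0.5, 0], "angular": [0, 0, 0]},
    {"fingers": 1, "xyz": [0, 0.5, 0], "angular": [0, 0, 0]}
  ]
}}

```text
clock: 23.22
position: [0.6154, -0.0876, 0.2729]
ee_rot: [-3.124, -0.316, -0.005]
force: [-2.2, 3.0, 0.5]
width: 0.003
```

```bash
python3 cs.py
```

```text
23.225 0.2931827862418975 F case [-1.5305  3.3426  0.4612] TCP case [0.0195 0.0781 0.2729] [-3.1243 -0.3163 -0.0045]
```

Emit:
{"api": "jog_arm", "payload": {
  "moves": [
    {"fingers": 1, "xyz": [0, 0.3, 0], "angular": [0, 0, 0]},
    {"fingers": 1, "xyz": [0, 0.3, 0], "angular": [0, 0, 0]}
  ]
}}

```text
clock: 23.48
position: [0.6155, -0.0878, 0.2729]
ee_rot: [-3.12, -0.319, -0.002]
force: [-6.6, 11.9, 5.2]
width: 0.008
```

```bash
python3 cs.py
```

```text
23.475 0.7656081700788171 F case [-4.0647 13.0079  5.1507] TCP case [0.0196 0.0779 0.2729] [-3.12   -0.3195 -0.0024]
```

Emit:
{"api": "jog_arm", "payload": {
  "moves": [
    {"fingers": 1, "xyz": [0, 0.3, 0], "angular": [0, 0, 0]},
    {"fingers": 1, "xyz": [0, 0.3, 0], "angular": [0, 0, 0]}
  ]
}}

```text
clock: 23.72
position: [0.6155, -0.088, 0.2729]
ee_rot: [-3.116, -0.323, -0.0]
force: [-11.7, 19.8, 11.6]
width: 0.002
```

```bash
python3 cs.py
```

```text
23.725 0.19593825193396633 F case [-7.4969 21.7732 11.5986] TCP case [0.0196 0.0776 0.2729] [-3.1156 -0.3225 -0.0003]
```

The push stops hard at TCP y = 78 mm, where the closed position was expected (77 mm). I'll back off and check.

Emit:
{"api": "jog_arm", "payload": {
  "moves": [
    {"fingers": 1, "xyz": [0, -1, 0], "angular": [0, 0, 0]},
    {"fingers": 1, "xyz": [0, -3, 0], "angular": [0, 0, 0]},
    {"fingers": 1, "xyz": [0, -5, -3], "angular": [0, 0, 0]},
    {"fingers": 1, "xyz": [0, -5, -9], "angular": [0, 0, 0]},
    {"fingers": 1, "xyz": [-6, -5, -14], "angular": [0, 0, 0]},
    {"fingers": 1, "xyz": [-14, -5, -14], "angular": [0, 0, 0]},
    {"fingers": 1, "xyz": [-14, -5, -14], "angular": [0, 0, 0]},
    {"fingers": 1, "xyz": [-14, -5, -14], "angular": [0, 0, 0]},
    {"fingers": 1, "xyz": [-14, -5, -14], "angular": [0, 0, 0]}
  ]
}}

```text
clock: 24.85
position: [0.4699, -0.0728, 0.4128]
ee_rot: [-3.125, -0.317, -0.008]
force: [0.8, 0.5, -0.2]
width: 0.007
```

Run:
```python
from slip import *
np.set_printoptions(precision=4,suppress=True)
s=arm.observe();print(s['clock'],s['position'],s['force'])
T=pose();w=imaging.get_image('wrist')[:,:,::-1];cv2.imwrite('pics/w8.png',w)
im=imaging.get_image('side')[:,:,::-1];t=imaging.get_image('top')[:,:,::-1]
a=cv2.imread('pics/side0.png');b=cv2.imread('pics/top0.png')
Z=lambda *x:O+C@np.array(x)
for n,new,old in [('side',im,a),('top',t,b)]:
    d=cv2.absdiff(cv2.GaussianBlur(new,(3,3),0),cv2.GaussianBlur(old,(3,3),0)).max(2)
    for nm,y in [('open',.106),('closed',.051)]:
        u,v=proj(n,Z(.02,y,.265)).round().astype(int)
        print(n,nm,(u,v),'diff',d[v-3:v+4,u-2:u+3].mean().round(1),'new rgb',new[v-3:v+4,u-2:u+3].mean((0,1)),'old',old[v-3:v+4,u-2:u+3].mean((0,1)))
# bottle_b unchanged?  (top ~ (142,237))
d=cv2.absdiff(t,b).max(2);print('bottle_b top diff',d[215:255,120:165].mean())
# panel top edge / tip of pull in the side and wrist views
P=panelR(7,YAW);f=Z(.0035,0,.09)
pt=lambda *x:proj('wrist',f+P@np.array(x),T)
print('pull tip pred',pt(-.067,0,.08),pt(-.067,0,.05),'foot',pt(-.003,.08,0),pt(-.003,-.08,0),'knob closed',proj('wrist',Z(.02,.051,.285),T))
u,v=pt(-.067,0,.08).round().astype(int);g=w.astype(int).sum(2)
print('row scan at pull col',v,g[v-12:v+25:2,u]);print('col scan mid pull',g[v-5,u-20:u+21:2],u)
```

```text
24.85 [ 0.4699 -0.0728  0.4128] [ 0.8196  0.5273 -0.2129]
side open (np.int64(266), np.int64(139)) diff 29.4 new rgb [112.5714 124.7714 138.4286] old [ 89.0571  98.9143 106.2   ]
side closed (np.int64(270), np.int64(131)) diff 45.2 new rgb [ 89.5714  99.4857 107.5714] old [124.9714 137.7714 155.5143]
top open (np.int64(309), np.int64(177)) diff 47.1 new rgb [117.7714 130.9714 153.6   ] old [ 82.0286  91.2286 101.7714]
top closed (np.int64(329), np.int64(173)) diff 93.7 new rgb [32.2857 42.2    53.8   ] old [111.3429 126.2571 149.6286]
bottle_b top diff 8.056111111111111
pull tip pred [365.4027 104.9787] [357.2904 106.9844] foot [288.0131  59.8851] [409.1472  59.7664] knob closed [352.2491   8.6668]
row scan at pull col 105 [215 211 215 214 209 196 225 383 399 407 419 425 423 423 431 425 434 431
 415]
col scan mid pull [432 424 425 421 387 240 155 158 186 202 216 216 214 265 386 397 399 396
 399 397 396] 365
```

```bash
python3 -c "
from cell import job
print(job.sign_off())"
```

```text
the job is handed in; nothing more can be done
None
```

I put the panel in the groove and swung it back against the posts. I then pushed the catch in until it stopped, and handed the job in at about 25 s of the 64 s allowed. The sign-off reports no verdict, so what follows is from my own checks.

**How it went**
- The first grasp tilted the tool too far and drove several joints to the edge of their range.
- I put the panel back on its rest and gripped the pull again at a gentler angle, which then worked.
- At one point I took the edge of the case's base for the panel's foot. The picture did not match the predicted position, so I corrected it before lowering the panel into the groove.

**Last checks**
- **Panel:** I felt contact on both the groove floor and the posts before letting go. After release the pull's tip and the foot were within 1 to 2 mm of their expected home positions. After the catch was closed, the pull's tip still was.
- **Catch:** it stopped hard under about 22 N, where I estimate 52 to 54 mm of travel. The side view shows the knob at the closed position. In the top view the arm seemed to hide that spot, so it confirmed nothing there.
- **Bottles:** the loose bottle's place in the top view was nearly unchanged, and I stayed clear of it. I did not check the three bottles inside the case separately.
- **Hand-in:** the arm was clear of everything.

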